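# Pin the lid back on the curing box

### The arm

A 7-joint arm with a two-finger parallel gripper is mounted at the origin on the work surface. World frame = base frame: x ahead of the robot, y to its left, z up, the work surface at z = 0. Lengths are in m, angles in rad, forces in N, time in s.
With the tool pointing down it reaches from about 0.35 to 0.9 m from the base axis. Payload 8.1 kg.
Tool frame: the origin (TCP) lies at the centre of the arm's flange, where the gripper is bolted on; the fingertips stand 178 mm ahead of it and the grasp point (between the pads) lies 159 mm ahead of it; x points along the fingers, y is the direction in which the jaws open and shut, and the axes are right-handed (so a half turn about x gives the same grasp; the last joint's range is limited). The gripper opens to 92 mm and grips with 3 to 60 N. Pads are 19 mm wide; open, the fingers measure 130 mm over their backs; the gripper's body (75 mm by 190 mm) begins 47 mm behind the grasp point.
Start: joints at [-1.221, 0.434, 0.025, 1.573, -0.012, 1.134, -0.075], TCP at [0.273, 0.562, 0.405] pointing down, gripper open.
Joint ranges: [-2.62, 2.62], [-0.44, 2.09], [-1.27, 1.32], [0.08, 2.57], [-1.32, 4.46], [0.12, 2], [-2.74, 2.74]. Speed limits (rad/s): [2.22, 2.22, 3.01, 3.01, 3.14, 3.14, 3.14].

### API

Orientations are given as a unit quaternion [w, x, y, z].
In Python, from plant import r gives the robot as it stands. The module is installed in compiled form; this text tells all that it offers.
- The arm moves only by the shell command python3 -m inch 'ROWS' [FORCE]. ROWS is JSON, a list of rows, each a list of 5 numbers: the shift along the tool's x, y, z in m, then the turn about the tool's x in degrees, then the opening, from 0 (shut) to 1 (fully open). In form: [[dx, dy, dz, twist, fingers], ...]. A call has 1 to 20 rows; each row shifts and turns the pose as measured when the row begins, along the tool's axes as they then stand; what a row does not reach is not made up. A row lasts 1/10 s, in which the tool goes at most 50 mm and 8.59 degrees, less where a joint would pass 70% of its speed; a pose out of reach is approached as far as the arm can. A call with a gripper value outside its range is refused whole. The fingers move at their own pace and stop on an object; FORCE is the grip in N (left out, the last holds). Time passes only in rows, so rows that do not move let the fingers close. It gives the time, the measured TCP pose, the force and the opening at its end, in the units of the state.
- r.get_state(): the state, without advancing time (a new reading comes with each control period).
- r.camera(name): name is "scene" or "top"; returns the picture (420x560x3 uint8, red, green, blue); there is no depth.
- r.get_calibration(name): a dict with "camera_matrix" (3x3 intrinsics, pixels), "xyz" and "attitude" of the camera in the world. Camera axes: x right, y down, z forward; pixel columns grow to the right and rows downward; lengths in m; the calibration is good to about 2 mm. A picture is of the moment at which its call begins. get_calibration takes no time and is no camera call.
- r.finish_job(): hands the job in, once; it reports no verdict.
Trained networks look in the newest picture that a camera, given by its name, has taken for a name from the list of things; names that differ only in an ending like _2 or _b are one class to them, and where a whole thing is asked for, a point or a joint stands for the part that bears it (a point fixed in the world has none). Each returns a list of dicts, best first, with "score" (0 to 1); they miss things now and then, are a little off and sometimes report something else, mostly with a low value. They report only what shows in the picture. A call takes as long as a camera call.
- r.find_in(camera, query): "at" ([x, y, z] in m, in the coordinates of the camera as it stood for that picture, good to about 4 mm: the middle of the surface that is visible of it).
- r.masks_of(camera, query): "region" (420x560 bool, what is visible of it).
The state is a dict: "t": time; "qpos": joint angles; "joint_vel": joint speeds; "tau": joint torques, N m; "position": TCP position; "orientation": TCP orientation; "ft_force": force on the tool from outside, world axes, zero at the start; "torque": the same for the moment, N m; "opening": opening from 0.0 (shut) to 1.0 (fully open).
Only numpy, scipy, OpenCV 4.12 (cv2) and the standard library are available. Lean on these libraries where they do the work, as an engineer would, in place of code of your own. Each camera call takes 0.05 s, during which the arm holds its last target.

### The job

The curing box on the resin bench has lost its lid. Set the wooden lid on the box so that its brass knuckles drop between the box's steel knuckles, then slide the red-headed hinge pin all the way through the row from its open end, until the head sits against the first knuckle. Leave the lid closed flat on the box, let go of everything, and do not disturb the cups, bottle, jar, tape and tiles.

Things in the scene. Friction and masses are not known exactly. Their poses are not given: they have to be found in the camera images.
- box: Blue open-topped curing box, fixed, 120 (x) x 130 (y) x 65 mm high, walls 6 mm. Origin: centre of underside, z up. Outside its +x wall runs a row of hinge knuckles along y: three steel ones centred at y = +53.2, 0, -53.2 mm, the lid's two go between. Each is a tube 23.6 mm long, 18 mm wide, bore 12 mm, axis at x = 71, z = 65 mm (rim level). A dark plate closes the -y end.
- hinge_mouth (a point): Centre of the open (+y) end of the box's knuckle row, on the bore axis, flush with the box's +y side; axes as the box's. The pin can enter only here and travels along -y. The closed end leaves 127 mm of depth.
- hinge_mid (a point): Point on the box's bore axis at the middle of the row (65 mm from the mouth); axes as the box's.
- lid: Loose wooden lid, panel 120 (x) x 130 (y) x 6 mm, about 0.22 kg. Origin: centre of the panel's underside, z up. It starts right way up on four black pegs near its corners, 26 mm long, 8 mm thick, tapered to 3 mm over the lower 12 mm; they drop inside the box's walls with about 1.5 mm play. Seated, its origin is 65 mm above the box's and its axes match the box's.
- lid_grip (a point): Middle of the black handle bar on the lid: bar 12 mm wide in the lid's x, 60 mm long in its y, 18 mm tall; 29 mm above the panel's underside, over its centre; 14 mm of free space below the bar.
- lid_hinge (a point): Point on the lid's bore axis (x = 71, z = 0 from the lid's origin) midway between its two brass knuckles, which stand off its +x edge at y = +26.6 and -26.6 mm, sized as the box's, with 3 mm end gaps when seated. Axes as the lid's. It meets hinge_mid when the lid is seated.
- pin: Loose hinge pin, 0.05 kg. Origin on the shaft's axis at the shoulder where shaft meets head. Steel shaft 124 mm along +x, 8 mm thick, last 10 mm tapered to 3 mm; red head x = -30 to 0, 12 mm wide in y, z = -11 to +7. It starts level in V-notches of a fixed wooden rest, axis 36 mm above the bench, head overhanging. Fully in: origin at hinge_mouth, pin's x along the box's -y.
- pin_grip (a point): Centre of the pin's red head, 15 mm behind the shoulder and 2 mm below the shaft's axis; pinch it across its 12 mm width from above.
- pin_tip (a point): Tip of the pin's tapered nose, 124 mm from the shoulder.
- cup_a: Clear measuring cup, 56 mm wide, 55 mm tall, a bystander. Origin: centre of underside.
- cup_b: Second clear measuring cup, same size, a bystander near the pin. Origin: centre of underside.
- bottle: White flip-top dispensing bottle, 56 mm wide, 156 mm tall, a bystander. Origin: centre of underside.
- jar: Amber jar, 60 mm wide, 85 mm tall, a bystander. Origin: centre of underside.
- tape: Yellow tape roll lying flat, 72 mm wide, 22 mm tall, a bystander. Origin: centre of underside.
- plaque: Dark metal tile, 85 x 85 x 10 mm, a bystander on the bench. Origin: centre of underside.
- tile: Amber cast tile, 80 x 80 x 8 mm, lying on the box's floor; it stays there. Origin: centre of underside.

How it is judged:
On the way, in this order (a step that is already met when the one before it is completed fails the run):
1. the lid sits on the box with its knuckles between the box's (distance between lid_hinge and hinge_mid below 0.005 m and angle between the z axis of lid and the z axis of box, either way round below 0.04 rad and angle between the x axis of lid and the x axis of box, either way round below 0.06 rad and z of lid in the frame of box between 0.0625 and 0.068 m), for 0.2 s.
2. the pin is through all the knuckles, its head against the first one (all of step 1 and y of pin in the frame of hinge_mouth between -0.004 and 0.005 m and x of pin in the frame of hinge_mouth between -0.004 and 0.004 m and z of pin in the frame of hinge_mouth between -0.004 and 0.004 m and angle between the x axis of pin and the y axis of box, either way round below 0.06 rad), for 0.2 s.
At the end, for the whole second after the job is handed in: The lid lies flat on the box (its bore axis within 5 mm of the box's, panel within 3 mm of the rim), the pin lies through all five knuckles with its shoulder within 5 mm of the mouth, and both are at rest (all of step 2 and linear speed of each of lid, pin below 0.02 m/s); the robot touches nothing.
It fails at once if a bystander (cup, bottle, jar, tape or tile) is pushed more than 25 mm or tipped over (distance of any of cup_a, cup_b, bottle, jar, tape, plaque, tile from where it was at the start of the episode above 0.025 m or angle between any of cup_a, cup_b, bottle, jar, tape, plaque, tile's own z axis and vertical above 0.5 rad).
It also fails if it takes over 72 s, if anything falls off the work surface, if the arm or the gripper's body presses on something with over 40 N, if the wrist force passes 120 N, or if a joint passes its speed limit or range.

## Working session

There is one attempt and no reset: what is moved stays moved. The work goes in short steps, Python scripts to look and compute and a shell command to move; the robot and the scene stay as the last step left them, time stands still between calls to the robot, and variables do not carry over. Pictures are saved under pics/ and viewed, and the job is handed in when it is done.

```bash
ls; mkdir -p pics; cat > h.py <<'E'
import numpy as np, cv2
from scipy.spatial.transform import Rotation as R
from plant import r
def q2R(q): return R.from_quat([q[1],q[2],q[3],q[0]]).as_matrix()
def cal(n):
    c=r.get_calibration(n); K=np.array(c['camera_matrix']); a=np.array(c['attitude'])
    Rm=q2R(a) if a.size==4 else a
    return K,np.array(c['xyz']),Rm
def snap(n,f):
    im=r.camera(n); cv2.imwrite('pics/'+f,cv2.cvtColor(im,cv2.COLOR_RGB2BGR)); return im
def px2z(n,u,v,z):
    K,t,Rm=cal(n); d=Rm@np.linalg.solve(K,[u,v,1]); return t+d*(z-t[2])/d[2]
def proj(n,P):
    K,t,Rm=cal(n); p=(np.atleast_2d(P)-t)@Rm; p=p@K.T; return p[:,:2]/p[:,2:]
E
python3 - <<'E'
from h import *
for n in ['scene','top']:
    snap(n,n+'0.png'); print(n,r.get_calibration(n))
s=r.get_state(); print({k:np.round(v,4) for k,v in s.items()}); print(np.round(q2R(s['orientation']),3))
E
```

```text
pics
scene {'camera_matrix': array([[470.06561686,   0.        , 280.2265246 ],
       [  0.        , 470.06561686, 214.22284013],
       [  0.        ,   0.        ,   1.        ]]), 'xyz': array([ 1.0043302 , -0.51664309,  1.23677209]), 'attitude': array([-0.25207867,  0.8981116 ,  0.34833805, -0.09226317])}
top {'camera_matrix': array([[528.50250864,   0.        , 273.99039502],
       [  0.        , 528.50250864, 213.6017553 ],
       [  0.        ,   0.        ,   1.        ]]), 'xyz': array([0.47698177, 0.01736734, 1.34176849]), 'attitude': array([ 0.01856178, -0.70328901,  0.7101045 , -0.02813598])}
{'t': np.float64(0.1), 'qpos': array([-1.2206,  0.4351,  0.025 ,  1.574 , -0.0116,  1.134 , -0.0751]), 'joint_vel': array([-0.0004, -0.0018, -0.0003, -0.0026,  0.0006, -0.    , -0.0006]), 'tau': array([ 3.90000e-03, -6.69119e+01,  9.88300e-01, -3.15143e+01,
       -6.05000e-02,  3.72000e-02,  1.00000e-04]), 'position': array([0.2734, 0.5618, 0.404 ]), 'orientation': array([ 0.689 ,  0.1583,  0.6891, -0.1592]), 'ft_force': array([-0.813 , -0.4239,  0.7893]), 'torque': array([-0.028 , -0.0231, -0.0084]), 'opening': np.float64(0.9983)}
[[-0.001  0.438  0.899]
 [-0.001  0.899 -0.438]
 [-1.    -0.001  0.   ]]
```

View pics/scene0.png

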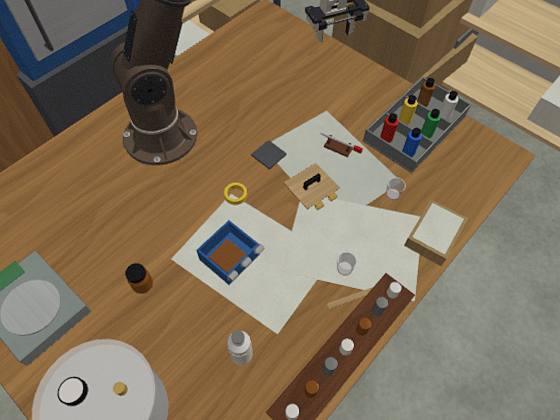

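View pics/top0.png

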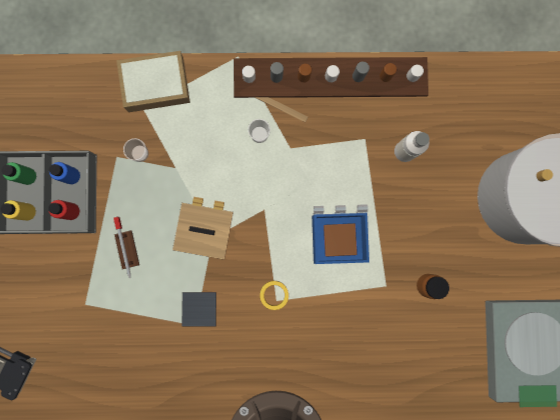

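The scene view shows the box at about (230,250), the lid at (312,187) and the pin at (340,146). In the top view the box is at (340,238) with its knuckles up (+x). The lid is at (203,230), and the pin at (122,247) has its red head at (118,222). Next I'll zoom in to measure.

```bash
python3 - <<'E'
import cv2
t=cv2.imread('pics/top0.png')
cv2.imwrite('pics/zbox.png',cv2.resize(t[195:275,300:380],None,fx=7,fy=7,interpolation=cv2.INTER_CUBIC))
cv2.imwrite('pics/zlid.png',cv2.resize(t[190:270,160:250],None,fx=7,fy=7,interpolation=cv2.INTER_CUBIC))
cv2.imwrite('pics/zpin.png',cv2.resize(t[205:285,85:165],None,fx=7,fy=7,interpolation=cv2.INTER_CUBIC))
E
```

```text
(no output)
```

View pics/zbox.png

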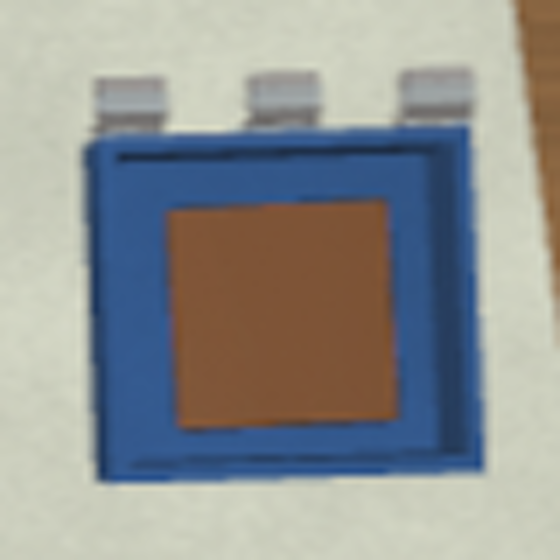

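View pics/zlid.png

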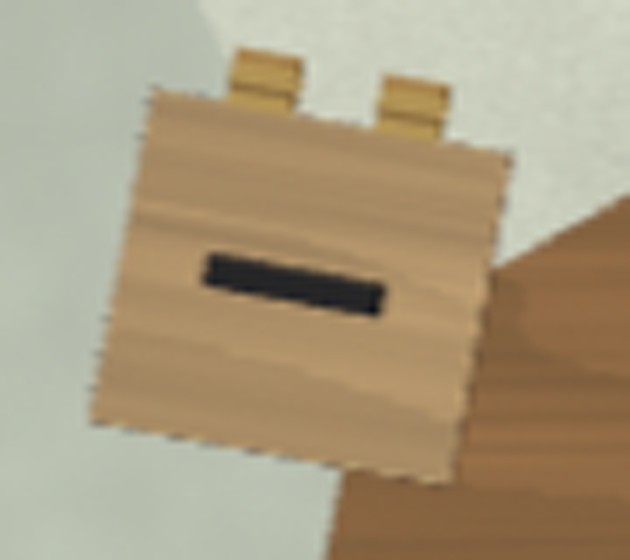

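View pics/zpin.png

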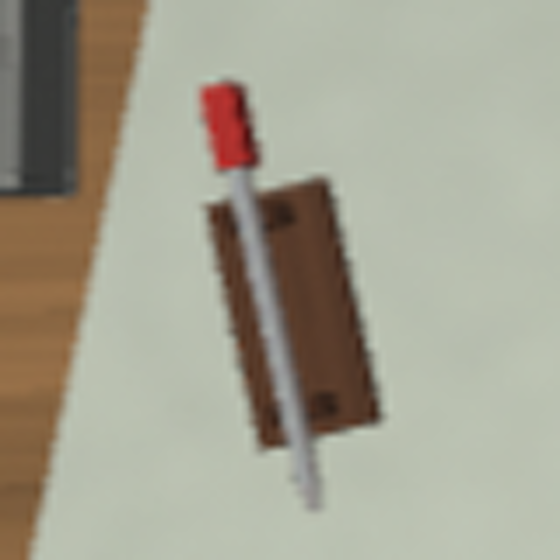

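```bash
cat >> h.py <<'E'
import itertools
def bx(x0,x1,y0,y1,z0,z1): return np.array(list(itertools.product((x0,x1),(y0,y1),(z0,z1))))*1e-3
def cyl(ax,rad,c,h0,h1,n=16):
    a=np.linspace(0,2*np.pi,n,False); P=[]
    for h in (h0,h1):
        for t in a:
            if ax=='y': P.append([c[0]+rad*np.cos(t),h,c[1]+rad*np.sin(t)])
            else: P.append([h,c[0]+rad*np.cos(t),c[1]+rad*np.sin(t)])
    return np.array(P)*1e-3
M={'box':[bx(-60,60,-65,65,0,65)],
 'boxk':[bx(-60,60,-65,65,0,65)]+[cyl('y',9,(71,65),y-11.8,y+11.8) for y in (-53.2,0,53.2)],
 'lid':[bx(-60,60,-65,65,0,6),bx(-6,6,-30,30,20,38)]+[cyl('y',9,(71,0),y-11.8,y+11.8) for y in (-26.6,26.6)]+[bx(59,71,y-11.8,y+11.8,-3,3) for y in (-26.6,26.6)],
 'pin':[cyl('x',4,(0,0),0,114),np.vstack([cyl('x',4,(0,0),114,114),cyl('x',1.5,(0,0),124,124)]),bx(-30,0,-6,6,-11,7)],
 'head':[bx(-30,0,-6,6,-11,7)]}
def sil(name,cam,pose,S=4):
    x,y,z,yaw=pose; Rm=R.from_euler('z',yaw).as_matrix()
    im=np.zeros((420*S,560*S),np.uint8)
    for V in M[name]:
        p=proj(cam,V@Rm.T+[x,y,z]); p=(p+.5)*S-.5
        hu=cv2.convexHull(p.astype(np.float32))
        cv2.fillConvexPoly(im,np.round(hu*16).astype(np.int32),255,shift=4)
    return cv2.resize(im,(560,420),interpolation=cv2.INTER_AREA)/255.
def fit(name,masks,z,x0):
    from scipy.optimize import minimize
    def c(p): return sum(np.abs(sil(name,k,(p[0]/100,p[1]/100,z,p[2]/10))-m).sum() for k,m in masks.items())
    p0=np.array([x0[0]*100,x0[1]*100,x0[2]*10])
    for d in (1.,.3):
        s=minimize(c,p0,method='Nelder-Mead',options=dict(initial_simplex=np.vstack([p0,p0+np.diag([d,d,d])]),xatol=.005,fatol=.3)); p0=s.x
    return p0/[100,100,10],s.fun
E
python3 - <<'E'
from h import *
for c in ['top','scene']:
    r.camera(c)
    for q in ['box','lid','pin','cup','plaque','tape','bottle','jar']:
        try: L=r.find_in(c,q)
        except Exception as e: print(q,e); continue
        K,t,Rm=cal(c)
        for d in L[:3]: print(c,q,round(d['score'],2),np.round(Rm@np.array(d['at'])+t,3))
    for q in ['box','lid','pin']:
        L=r.masks_of(c,q)
        for d in L[:3]:
            m=d['region']; ys,xs=np.nonzero(m); print(c,q,round(d['score'],2),m.sum(),xs.min(),xs.max(),ys.min(),ys.max())
        if L: np.save(f'm_{c}_{q}.npy',L[0]['region'])
E
```

```text
top box 0.97 [ 0.517 -0.164  0.024]
top lid 0.85 [0.527 0.18  0.034]
top pin 0.62 [0.503 0.374 0.04 ]
top pin 0.24 [ 0.382 -0.374  0.087]
top cup 0.59 [0.775 0.038 0.022]
top plaque 0.96 [0.328 0.189 0.012]
top plaque 0.28 [0.364 0.002 0.023]
top tape 0.89 [0.36  0.002 0.022]
top bottle 0.94 [ 0.718 -0.322  0.121]
top jar 0.94 [ 0.382 -0.375  0.087]
top box 0.17 2584 173 230 197 257
top lid 0.56 2757 173 231 197 258
top pin 0.63 216 113 129 217 274
scene box 0.87 [ 0.497 -0.157  0.046]
scene box 0.52 [0.527 0.17  0.027]
scene lid 0.97 [0.529 0.171 0.027]
scene lid 0.5 [0.514 0.375 0.032]
scene pin 0.61 [0.516 0.378 0.036]
scene cup 0.88 [0.721 0.348 0.033]
scene cup 0.76 [0.768 0.043 0.03 ]
scene plaque 0.76 [0.329 0.184 0.012]
scene tape 0.81 [0.363 0.    0.017]
scene tape 0.69 [0.526 0.169 0.032]
scene bottle 0.88 [ 0.734 -0.341  0.118]
scene bottle 0.23 [ 0.496 -0.158  0.045]
scene jar 0.79 [ 0.396 -0.394  0.077]
scene box 0.97 1700 197 263 221 284
scene lid 0.74 1462 285 339 164 209
scene pin 0.7 102 322 361 133 152
scene pin 0.34 420 337 356 251 276
scene pin 0.18 1483 284 338 164 209
```

```bash
python3 - <<'E'
from h import *
ims={c:cv2.imread(f'pics/{c}0.png') for c in ('top','scene')}
def blue(c,roi):
    h=cv2.cvtColor(ims[c],cv2.COLOR_BGR2HSV); m=((h[...,0]>100)&(h[...,0]<125)&(h[...,1]>110)).astype(np.uint8)
    k=np.zeros_like(m); u0,u1,v0,v1=roi; k[v0:v1,u0:u1]=m[v0:v1,u0:u1]
    cs,_=cv2.findContours(k,cv2.RETR_EXTERNAL,cv2.CHAIN_APPROX_NONE); cc=max(cs,key=cv2.contourArea)
    o=np.zeros_like(m); cv2.drawContours(o,[cv2.convexHull(cc)],-1,1,-1); return o.astype(float)
mb={'top':blue('top',(305,375,205,270)),'scene':blue('scene',(190,270,210,290))}
for k in (['top'],['scene'],['top','scene']):
    print('box',k,fit('box',{a:mb[a] for a in k},0,(.51,-.157,0.0)))
ml={c:np.load(f'm_{c}_lid.npy').astype(float) for c in ('top','scene')}
for k in (['top'],['scene'],['top','scene']):
    print('lid',k,fit('lid',{a:ml[a] for a in k},.026,(.53,.175,-.17)))
mp={c:np.load(f'm_{c}_pin.npy').astype(float) for c in ('top','scene')}
for k in (['top'],['scene'],['top','scene']):
    print('pin',k,fit('pin',{a:mp[a] for a in k},.036,(.53,.38,np.pi-.17-.0)))
print(r.get_state()['t'])
E
```

```text
box ['top'] (array([ 0.50091343, -0.16256682,  0.02515772]), np.float64(89.08627450980393))
box ['scene'] (array([ 0.49703833, -0.16157301,  0.02263899]), np.float64(110.30588235294118))
box ['top', 'scene'] (array([ 0.5005384 , -0.16268746,  0.01964451]), np.float64(217.53333333333333))
lid ['top'] (array([ 0.52354842,  0.17741891, -0.18477653]), np.float64(75.09411764705882))
lid ['scene'] (array([ 0.52316266,  0.17568537, -0.18070882]), np.float64(73.21176470588235))Traceback (most recent call last):
  File "<stdin>", line 13, in <module>
  File "h.py", line 42, in fit
    s=minimize(c,p0,method='Nelder-Mead',options=dict(initial_simplex=np.vstack([p0,p0+np.diag([d,d,d])]),xatol=.005,fatol=.3)); p0=s.x
    res = _minimize_neldermead(fun, x0, args, callback, bounds=bounds,
                               **options)
    fsim[k] = func(sim[k])
              ~~~~^^^^^^^^
    fx = function(np.copy(x), *(wrapper_args + args))
  File "h.py", line 39, in c
    def c(p): return sum(np.abs(sil(name,k,(p[0]/100,p[1]/100,z,p[2]/10))-m).sum() for k,m in masks.items())
                     ~~~^^^^^^^^^^^^^^^^^^^^^^^^^^^^^^^^^^^^^^^^^^^^^^^^^^^^^^^^^^^^^^^^^^^^^^^^^^^^^^^^^^^^
  File "h.py", line 39, in <genexpr>
    def c(p): return sum(np.abs(sil(name,k,(p[0]/100,p[1]/100,z,p[2]/10))-m).sum() for k,m in masks.items())
                                ~~~^^^^^^^^^^^^^^^^^^^^^^^^^^^^^^^^^^^^^^
  File "h.py", line 33, in sil
    p=proj(cam,V@Rm.T+[x,y,z]); p=(p+.5)*S-.5
  File "h.py", line 14, in proj
    K,t,Rm=cal(n); p=(np.atleast_2d(P)-t)@Rm; p=p@K.T; return p[:,:2]/p[:,2:]
           ~~~^^^
  File "h.py", line 6, in cal
    c=r.get_calibration(n); K=np.array(c['camera_matrix']); a=np.array(c['attitude'])
ValueError: time passes only in moves, steps and waits
```

```bash
cat >> h.py <<'E'
_C={}
_cal0=cal
import json,os
def cal(n):
    if n not in _C:
        f=f'cal_{n}.npz'
        if not os.path.exists(f):
            K,t,Rm=_cal0(n); np.savez(f,K=K,t=t,R=Rm)
        d=np.load(f); _C[n]=(d['K'],d['t'],d['R'])
    return _C[n]
from scipy.ndimage import map_coordinates
from scipy.optimize import least_squares
def edgefit(edges,ims,z,x0,win=3.0,full=False,it=6):
    """edges: {cam:[(A,B) local mm]} ; returns pose x,y,yaw"""
    G={c:cv2.GaussianBlur(ims[c].astype(np.float32),(0,0),0.7) for c in ims}
    p=np.array(x0,float)
    def w(p,L): return np.asarray(L)@R.from_euler('z',p[2]).as_matrix().T+[p[0],p[1],z]
    for k in range(it):
        wn=win if k<2 else 1.8
        obs=[]
        for c,es in edges.items():
            for A,B in es:
                L=np.linspace(A,B,25)[3:-3]*1e-3
                q=proj(c,w(p,L)); t=q[-1]-q[0]; t/=np.linalg.norm(t); n=np.array([-t[1],t[0]])
                s=np.arange(-wn-.5,wn+.51,.1)
                pts=q[:,None]+s[None,:,None]*n
                I=np.stack([map_coordinates(G[c][...,ch],[pts[...,1],pts[...,0]],order=1) for ch in range(3)],-1).mean(0)
                g=np.linalg.norm(np.gradient(I,axis=0),axis=1); g[:3]=0; g[-3:]=0
                i=g.argmax(); j=slice(max(0,i-6),i+7); off=(g[j]*s[j]).sum()/g[j].sum()
                obs.append((c,L,q+off*n,n,off,g[i]))
        def res(pp): return np.concatenate([[((proj(c,w(pp,L))-t)@n).mean()] for c,L,t,n,_,_ in obs])
        s_=least_squares(res,p,loss='soft_l1',f_scale=.5,x_scale=[.01,.01,.05]); p=s_.x
    return p,np.round(s_.fun,2),[round(float(o[5]),1) for o in obs]
def rect(x0,x1,y0,y1,z): return [((x0,y0,z),(x0,y1,z)),((x1,y0,z),(x1,y1,z)),((x0,y0,z),(x1,y0,z)),((x0,y1,z),(x1,y1,z))]
def dist(p): return np.round([*np.array(p[:2])*1000,np.degrees(p[2])],2)
E
python3 - <<'E'
from h import *
print(r.get_state()['t'])
for c in('top','scene'): cal(c)
ims={c:cv2.imread(f'pics/{c}0.png') for c in ('top','scene')}
eb=rect(-60,60,-65,65,65); el=rect(-60,60,-65,65,6)+rect(-6,6,-30,30,38)
ep=[((-30,-6,7),(0,-6,7)),((-30,6,7),(0,6,7)),((-30,-6,7),(-30,6,7)),((0,4,0),(110,4,0)),((0,-4,0),(110,-4,0))]
for nm,e,z,x0 in (('box',eb,0,(.50,-.1625,.02)),('lid',el,.026,(.523,.177,-.183))):
    for k in (['top'],['scene'],['top','scene']):
        p,f,g=edgefit({c:e for c in k},{c:ims[c] for c in k},z,x0); print(nm,k,dist(p),f,g)
E
```

```text
1.3
box ['top'] [ 500.72 -159.39    1.16] [-0.01  0.01 -0.92  0.9 ] [9.4, 6.4, 7.9, 9.2]
box ['scene'] [ 493.76 -165.2   -18.87] [ 0.49 -0.42 -0.81  1.01] [2.5, 1.2, 1.7, 2.4]
box ['top', 'scene'] [ 495.57 -163.14  -18.41] [ 1.12 -2.15 -0.05  2.64  0.49 -0.36 -0.29 -0.32] [1.6, 1.3, 2.0, 1.8, 2.7, 1.2, 0.9, 2.6]
lid ['top'] [522.51 175.37 -13.88] [ 0.3  -0.11 -0.23  0.42 -0.04 -0.11 -0.59  0.32] [2.7, 1.8, 1.4, 3.0, 7.8, 7.1, 6.8, 6.4]
lid ['scene'] [524.43 174.6   -8.92] [ 0.48 -0.21  0.69  0.18  0.48 -1.39 -1.13 -0.12] [3.0, 1.6, 3.2, 3.6, 9.8, 7.4, 3.7, 8.5]
lid ['top', 'scene'] [522.99 175.62  -9.95] [ 0.2   0.11  1.28  0.24  0.02  0.11 -1.04  0.14  0.21 -0.58  0.37 -0.08
  0.1  -1.61 -1.39 -0.29] [2.4, 2.2, 1.7, 3.4, 8.3, 7.5, 7.2, 6.6, 3.2, 1.7, 3.1, 3.8, 9.9, 7.4, 4.6, 8.7]
```

```bash
cat >> h.py <<'E'
def overlay(img,cam,items,roi,f=7,out='o.png'):
    u0,u1,v0,v1=roi; z=cv2.resize(img[v0:v1,u0:u1],None,fx=f,fy=f,interpolation=cv2.INTER_CUBIC)
    for edges,pose,col in items:
        for A,B in edges:
            P=np.array([A,B])*1e-3@R.from_euler('z',pose[3]).as_matrix().T+pose[:3]
            q=(proj(cam,P)-[u0,v0]+.5)*f-.5
            cv2.line(z,*[tuple(np.round(a*16).astype(int).tolist()) for a in q],col,1,cv2.LINE_AA,shift=4)
    return z
eb=rect(-60,60,-65,65,65); ebb=rect(-60,60,-65,65,0)
def kn(x,y,z): return rect(x-9,x+9,y-11.8,y+11.8,z)
ebk=sum([kn(71,y,65) for y in (-53.2,0,53.2)],[])
el=rect(-60,60,-65,65,6)+rect(-6,6,-30,30,38)+sum([kn(71,y,0) for y in(-26.6,26.6)],[])
ep=rect(-30,0,-6,6,7)+[((0,4,0),(114,4,0)),((0,-4,0),(114,-4,0)),((114,-4,0),(124,-1.5,0)),((114,4,0),(124,1.5,0)),((124,1.5,0),(124,-1.5,0))]
E
python3 - <<'E'
from h import *
ims={c:cv2.imread(f'pics/{c}0.png') for c in ('top','scene')}
pb=(.5009,-.1600,0,.022); pl=(.5233,.1765,.026,-.183)
Y=(0,255,255);W=(255,255,255);G=(0,255,0)
a=overlay(ims['top'],'top',[(eb,pb,Y),(ebb,pb,W),(ebk,pb,G)],(300,380,195,275))
b=overlay(ims['scene'],'scene',[(eb,pb,Y),(ebb,pb,W),(ebk,pb,G)],(192,272,212,292),)
cv2.imwrite('pics/ob0.png',cv2.resize(np.hstack([a,b]),(800,400),interpolation=cv2.INTER_AREA))
a=overlay(ims['top'],'top',[(el,pl,Y)],(165,245,190,270))
b=overlay(ims['scene'],'scene',[(el,pl,Y)],(272,352,150,230))
cv2.imwrite('pics/ol0.png',cv2.resize(np.hstack([a,b]),(800,400),interpolation=cv2.INTER_AREA))
E
```

```text
(no output)
```

View pics/ob0.png

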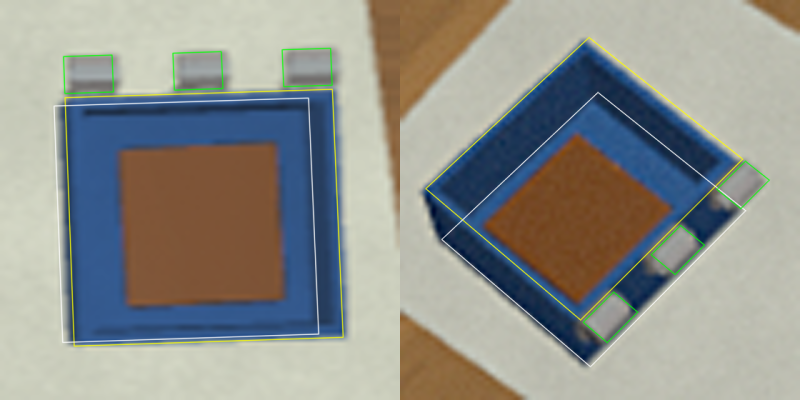

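View pics/ol0.png

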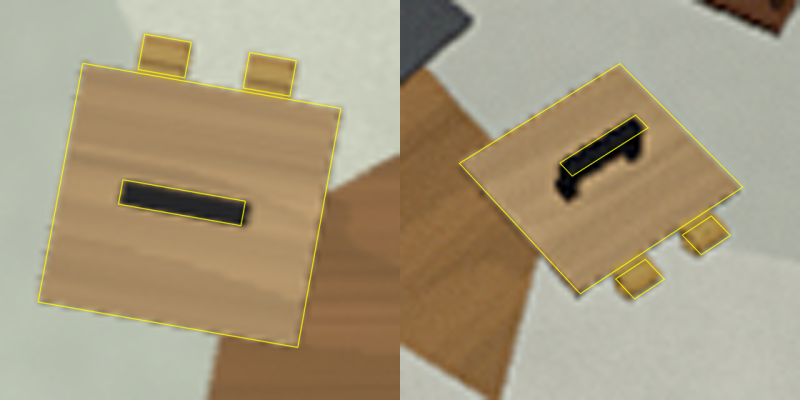

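```bash
python3 -m inch '[[0,-0.024,0.039,0,1],[0,-0.024,0.039,0,1],[0,-0.024,0.039,0,1],[0,-0.024,0.039,0,1],[0,-0.024,0.039,0,1],[0,-0.024,0.039,0,1],[0,-0.024,0.039,0,1],[0,-0.024,0.039,0,1],[0,-0.024,0.039,0,1],[0,-0.024,0.039,0,1]]' 30; cat >> h.py <<'E'
def st():
    s=r.get_state(); Rm=q2R(s['orientation']); ya=np.degrees(np.arctan2(Rm[1,1],Rm[0,1]))
    print('t',round(float(s['t']),2),'tcp',np.round(s['position'],4),'yaw_y',round(ya,2),'tilt',np.round(Rm[:,0],4),'F',np.round(s['ft_force'],1),'op',round(float(s['opening']),3)); return s,Rm,ya
def go(x,y,z,yaw):
    """needed shift in tool axes (now) and twist"""
    s,Rm,ya=st(); d=Rm.T@(np.array([x,y,z])-s['position']); tw=(ya-yaw+180)%360-180
    print('shift tool xyz mm',np.round(d*1000,1),'twist deg',round(tw,2))
E
python3 -c "
from h import *
go(.5233,.1765,.3,-10.5)
# triangulate red bottle cap
def ray(n,u,v):
    K,t,Rm=cal(n); d=Rm@np.linalg.solve(K,[u,v,1]); return t,d/np.linalg.norm(d)
a,d=ray('top',56,210); b,e=ray('scene',391,117)
s=np.linalg.lstsq(np.stack([d,-e],1),b-a,rcond=None)[0]; print(a+d*s[0],b+e*s[1])
ims={c:cv2.imread(f'pics/{c}0.png') for c in ('top','scene')}
p=(.545,.385,.036,np.radians(-168))
for c,r0 in (('top',(85,165,205,285)),('scene',(310,370,120,165))): pass
a=overlay(ims['top'],'top',[(ep,p,(255,255,0))],(85,165,205,285),5); b=overlay(ims['scene'],'scene',[(ep,p,(255,255,0))],(300,380,105,185),5)
cv2.imwrite('pics/op0.png',np.hstack([a,b]))
"
```

```text
t: 2.3
position: [0.5245, 0.1697, 0.4039]
orientation: [0.69, 0.156, 0.691, -0.151]
ft_force: [0.9, 0.3, 0.3]
opening: 1.004
t 2.3 tcp [0.5245 0.1697 0.4039] yaw_y 64.91 tilt [ 5.0e-04  6.4e-03 -1.0e+00] F [0.9 0.3 0.3] op 1.004
shift tool xyz mm [103.9   5.1  -3.7] twist deg 75.41
[0.57155189 0.50746689 0.10854708] [0.57103785 0.50700232 0.10832303]
```

View pics/op0.png

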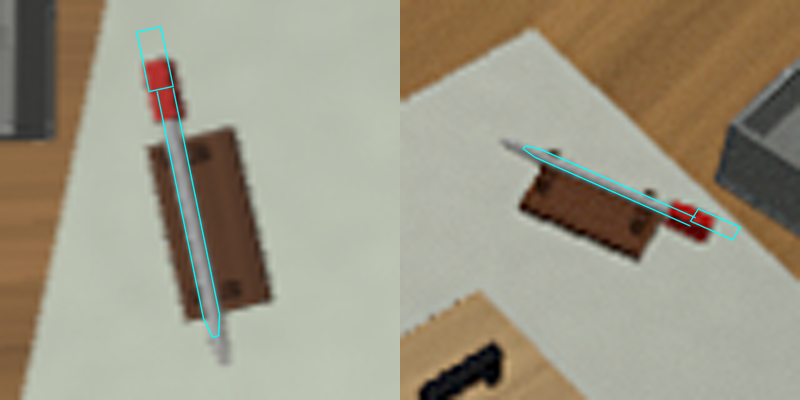

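```bash
python3 -m inch '[[0.02,0.005,-0.004,0,1],[0,0,0,8.4,1],[0,0,0,8.4,1],[0,0,0,8.4,1],[0,0,0,8.4,1],[0,0,0,8.4,1],[0,0,0,8.4,1],[0,0,0,8.4,1],[0,0,0,8.4,1],[0,0,0,8.4,1],[0,0,0,0,1]]'; python3 - <<'E'
from h import *
go(.5233,.1765,.214,-10.5)
ims={c:cv2.imread(f'pics/{c}0.png') for c in ('top','scene')}
head={}
for c in ims:
    h=cv2.cvtColor(ims[c],cv2.COLOR_BGR2HSV); m=(((h[...,0]<8)|(h[...,0]>172))&(h[...,1]>150)&(h[...,2]>70))
    k=np.zeros_like(m); u0,u1,v0,v1={'top':(100,140,212,235),'scene':(345,372,138,160)}[c]; k[v0:v1,u0:u1]=m[v0:v1,u0:u1]
    head[c]=k.astype(float); 
mp={c:np.load(f'm_{c}_pin.npy').astype(float) for c in ('top','scene')}
for k in (['top'],['scene'],['top','scene']):
    p,f=fit('pin',{a:mp[a] for a in k},.036,(.53,.38,np.radians(-168))); print('pin',k,dist(p),f)
P=p
a=overlay(ims['top'],'top',[(ep,(p[0],p[1],.036,p[2]),(255,255,0))],(85,165,205,285),5); b=overlay(ims['scene'],'scene',[(ep,(p[0],p[1],.036,p[2]),(255,255,0))],(300,380,105,185),5)
cv2.imwrite('pics/op1.png',np.hstack([a,b]))
E
```

```text
t: 3.4
position: [0.5277, 0.1659, 0.3843]
orientation: [0.441, 0.555, 0.441, -0.551]
ft_force: [0.4, -0.3, -0.6]
opening: 1.003
t 3.4 tcp [0.5277 0.1659 0.3843] yaw_y -12.85 tilt [ 0.0048  0.0041 -1.    ] F [ 0.4 -0.3 -0.6] op 1.003
shift tool xyz mm [170.4  -7.3  -8.5] twist deg -2.35
pin ['top'] [ 528.52  383.34 -166.8 ] 64.05882352941177
pin ['scene'] [ 528.63  380.67 -167.38] 62.839215686274514
pin ['top', 'scene'] [ 528.52  383.4  -166.65] 134.8156862745098
```

View pics/op1.png

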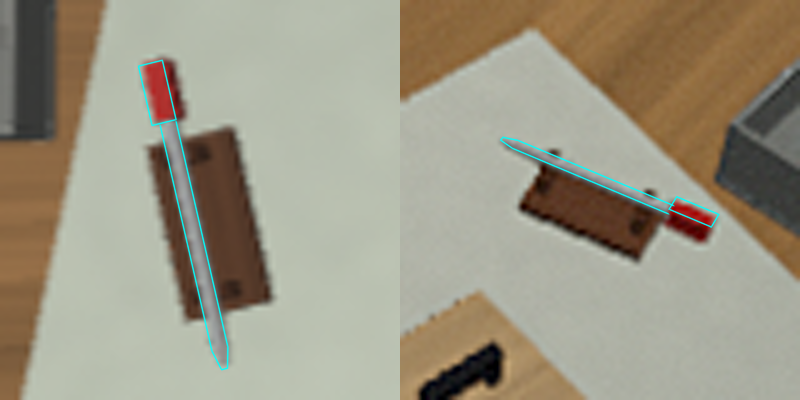

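```bash
python3 -m inch '[[0.04,-0.007,-0.008,-2.3,1],[0.04,0,0,0,1],[0,0,0,0,1]]'; python3 -c "
from h import *
go(.5233,.1765,.214,-10.5)"
```

```text
t: 3.7
position: [0.5239, 0.1765, 0.3042]
orientation: [0.456, 0.544, 0.456, -0.536]
ft_force: [-0.9, -0.3, 0.2]
opening: 1.0
t 3.7 tcp [0.5239 0.1765 0.3042] yaw_y -9.68 tilt [ 0.0092  0.0065 -0.9999] F [-0.9 -0.3  0.2] op 1.0
shift tool xyz mm [90.2 -1.3  0.8] twist deg 0.82
```

```bash
cat >> h.py <<'E'
def gg(x,y,z,yaw):
    s,Rm,ya=st(); g=s['position']+.159*Rm[:,0]; d=Rm.T@(np.array([x,y,z])-g); tw=(ya-yaw+180)%360-180
    print('grasp',np.round(g,4),'shift tool mm',np.round(d*1000,1),'twist deg',round(tw,2),'q',np.round(s['qpos'],2))
E
python3 -m inch '[[0.02,-0.002,0.0,0.6,1],[0.02,0,0,0,1],[0.02,0,0,0,1],[0,0,0,0,1]]'; python3 -c "
from h import *
gg(.5233,.1765,.055,-10.5)"
```

```text
t: 4.1
position: [0.5247, 0.1777, 0.248]
orientation: [0.457, 0.546, 0.456, -0.535]
ft_force: [-0.6, -0.3, -0.3]
opening: 0.999
t 4.1 tcp [0.5247 0.1777 0.248 ] yaw_y -9.62 tilt [ 0.0125  0.0091 -0.9999] F [-0.6 -0.3 -0.3] op 0.999
grasp [0.5267 0.1792 0.089 ] shift tool mm [33.9 -3.3  3.6] twist deg 0.88 q [-0.7   0.52  0.38  1.95 -0.29  0.71 -0.31]
```

```bash
python3 -m inch '[[0.02,-0.003,0.004,0.8,1]]'; python3 -c "
from h import *
gg(.5233,.1765,.055,-10.5)"; python3 -m inch '[[0,0,0,0,1],[0,0,0,0,1]]'; python3 -c "
from h import *
gg(.5233,.1765,.055,-10.5)"
```

```text
t: 4.2
position: [0.5235, 0.1751, 0.2312]
orientation: [0.454, 0.55, 0.452, -0.535]
ft_force: [0.8, -0.4, -0.1]
opening: 1.0
t 4.2 tcp [0.5235 0.1751 0.2312] yaw_y -10.3 tilt [ 0.0179  0.0118 -0.9998] F [ 0.8 -0.4 -0.1] op 1.0
grasp [0.5264 0.177  0.0722] shift tool mm [17.1 -3.2  1.3] twist deg 0.2 q [-0.69  0.54  0.37  1.97 -0.31  0.67 -0.3 ]
t: 4.4
position: [0.524, 0.1749, 0.2331]
orientation: [0.454, 0.55, 0.453, -0.535]
ft_force: [0.3, -0.1, 0.2]
opening: 0.999
t 4.4 tcp [0.524  0.1749 0.2331] yaw_y -10.18 tilt [ 0.0176  0.0121 -0.9998] F [ 0.3 -0.1  0.2] op 0.999
grasp [0.5268 0.1768 0.0742] shift tool mm [19.1 -3.6  1.2] twist deg 0.32 q [-0.69  0.54  0.37  1.96 -0.31  0.67 -0.3 ]
```

```bash
python3 -m inch '[[0.021,-0.004,0.001,0.3,1],[0,0,0,0,1]]'; python3 -c "
from h import *
gg(.5233,.1765,.055,-10.5)"
```

```text
t: 4.6
position: [0.5219, 0.1756, 0.2156]
orientation: [0.454, 0.552, 0.452, -0.534]
ft_force: [-0.9, 0.9, -0.2]
opening: 0.996
t 4.6 tcp [0.5219 0.1756 0.2156] yaw_y -10.37 tilt [ 0.0219  0.0147 -0.9997] F [-0.9  0.9 -0.2] op 0.996
grasp [0.5254 0.1779 0.0566] shift tool mm [ 1.6 -1.8  1.8] twist deg 0.13 q [-0.68  0.56  0.36  1.98 -0.33  0.63 -0.29]
```

```bash
python3 -m inch '[[-0.05,0,0,0,1],[-0.05,0,0,0,1],[0,0,0,0,1]]'; python3 -c "
from h import *
gg(.5233,.1765,.055,-10.5)";python3 -m inch '[[0.01,0,0,0,1],[0.01,0,0,0,1],[0.01,0,0,0,1],[0.01,0,0,0,1],[0.01,0,0,0,1],[0,0,0,0,1]]'; python3 -c "
from h import *
gg(.5233,.1765,.055,-10.5)"
```

```text
t: 4.9
position: [0.5211, 0.1739, 0.3229]
orientation: [0.455, 0.552, 0.452, -0.533]
ft_force: [1.3, -0.2, -0.1]
opening: 1.003
t 4.9 tcp [0.5211 0.1739 0.3229] yaw_y -10.29 tilt [ 0.0228  0.0139 -0.9996] F [ 1.3 -0.2 -0.1] op 1.003
grasp [0.5248 0.1761 0.1639] shift tool mm [108.8  -3.7   1.8] twist deg 0.21 q [-0.75  0.41  0.44  1.9  -0.24  0.86 -0.36]
t: 5.5
position: [0.5221, 0.1745, 0.2696]
orientation: [0.455, 0.552, 0.452, -0.533]
ft_force: [0.1, 0.5, -0.6]
opening: 0.996
t 5.5 tcp [0.5221 0.1745 0.2696] yaw_y -10.21 tilt [ 0.0222  0.0139 -0.9997] F [ 0.1  0.5 -0.6] op 0.996
grasp [0.5256 0.1768 0.1107] shift tool mm [55.6 -3.3  1.6] twist deg 0.29 q [-0.72  0.48  0.41  1.94 -0.28  0.74 -0.32]
```

```bash
python3 -m inch '[[0,-0.004,0.002,0,1],[0,0,0,0,1]]'; python3 -c "
from h import *
gg(.5233,.1765,.055,-10.5)";python3 -m inch '[[0,0,0,5,1],[0,0,0,0,1]]'; python3 -c "
from h import *
gg(.5233,.1765,.055,-10.5)";python3 -m inch '[[0,0,0,-5,1],[0,0,0,0,1]]'; python3 -c "
from h import *
gg(.5233,.1765,.055,-10.5)"
```

```text
t: 5.7
position: [0.5173, 0.1729, 0.2683]
orientation: [0.455, 0.551, 0.452, -0.534]
ft_force: [-1.1, -0.7, 0.1]
opening: 1.006
t 5.7 tcp [0.5173 0.1729 0.2683] yaw_y -10.24 tilt [ 0.02    0.0124 -0.9997] F [-1.1 -0.7  0.1] op 1.006
grasp [0.5205 0.1748 0.1093] shift tool mm [54.4  1.5 -1.3] twist deg 0.26 q [-0.72  0.48  0.41  1.96 -0.28  0.74 -0.32]
t: 5.9
position: [0.5173, 0.1727, 0.2687]
orientation: [0.429, 0.571, 0.428, -0.554]
ft_force: [-0.8, 0.5, 0.3]
opening: 0.996
t 5.9 tcp [0.5173 0.1727 0.2687] yaw_y -15.36 tilt [ 0.0205  0.0128 -0.9997] F [-0.8  0.5  0.3] op 0.996
grasp [0.5205 0.1748 0.1098] shift tool mm [54.9  1.3 -1.4] twist deg -4.86 q [-0.74  0.48  0.43  1.96 -0.3   0.74 -0.39]
t: 6.1
position: [0.5174, 0.1729, 0.2694]
orientation: [0.456, 0.55, 0.453, -0.533]
ft_force: [-0.1, -0.7, -0.1]
opening: 1.0
t 6.1 tcp [0.5174 0.1729 0.2694] yaw_y -9.99 tilt [ 0.0217  0.0131 -0.9997] F [-0.1 -0.7 -0.1] op 1.0
grasp [0.5208 0.175  0.1105] shift tool mm [55.5  1.1 -1. ] twist deg 0.51 q [-0.72  0.47  0.41  1.96 -0.28  0.74 -0.32]
```

```bash
python3 -m inch '[[0,-0.03,0,0,1],[0,0,0,0,1]]'; python3 -c "
from h import *
st()";python3 -m inch '[[0,0.03,0,0,1],[0,0,0,0,1]]'; python3 -c "
from h import *
st()";python3 -m inch '[[0,0,0.03,0,1],[0,0,0,0,1]]'; python3 -c "
from h import *
st()";python3 -m inch '[[0,0,-0.03,0,1],[0,0,0,0,1]]'; python3 -c "
from h import *
st()"
```

```text
t: 6.3
position: [0.4875, 0.178, 0.2692]
orientation: [0.456, 0.551, 0.453, -0.533]
ft_force: [-0.4, 0.1, 0.6]
opening: 0.999
t 6.3 tcp [0.4875 0.178  0.2692] yaw_y -10.1 tilt [ 0.0226  0.0136 -0.9997] F [-0.4  0.1  0.6] op 0.999
t: 6.5
position: [0.5176, 0.1733, 0.2708]
orientation: [0.456, 0.552, 0.453, -0.532]
ft_force: [0.4, -0.7, 0.2]
opening: 1.0
t 6.5 tcp [0.5176 0.1733 0.2708] yaw_y -10.06 tilt [ 0.0239  0.015  -0.9996] F [ 0.4 -0.7  0.2] op 1.0
t: 6.7
position: [0.5131, 0.1432, 0.2704]
orientation: [0.456, 0.552, 0.452, -0.532]
ft_force: [0.5, 0.3, 0.3]
opening: 1.003
t 6.7 tcp [0.5131 0.1432 0.2704] yaw_y -10.09 tilt [ 0.0251  0.015  -0.9996] F [0.5 0.3 0.3] op 1.003
t: 6.9
position: [0.5189, 0.1726, 0.2716]
orientation: [0.455, 0.554, 0.451, -0.532]
ft_force: [-0.1, 0.6, 0.0]
opening: 0.998
t 6.9 tcp [0.5189 0.1726 0.2716] yaw_y -10.33 tilt [ 0.0261  0.0158 -0.9995] F [-0.1  0.6  0. ] op 0.998
```

```bash
for i in 1 2 3 4; do python3 -m inch '[[0,0,0,0,1]]' >/dev/null; python3 -c "
from h import *
s,_,_=st(); print(s['joint_vel'])"; done; python3 -c "
from h import *
gg(.5233,.1765,.055,-10.5)"
```

```text
t 7.0 tcp [0.5189 0.1725 0.2717] yaw_y -10.34 tilt [ 0.0262  0.0155 -0.9995] F [ 0.1 -0.6 -1.1] op 0.998
[-0.02522981  0.00764177 -0.02406506 -0.02408901 -0.02025423  0.00151491
 -0.01043627]
t 7.1 tcp [0.5189 0.1728 0.2718] yaw_y -10.33 tilt [ 0.0263  0.0158 -0.9995] F [ 0.1 -0.1 -0.7] op 1.0
[ 0.00206652 -0.00141276  0.00908836  0.00415759  0.00612196 -0.00115465
 -0.00089579]
t 7.2 tcp [0.5188 0.1725 0.2718] yaw_y -10.35 tilt [ 0.0263  0.0157 -0.9995] F [ 0.5 -0.1 -0.8] op 0.999
[ 0.00184588 -0.00271049 -0.00190388  0.00133972 -0.00205885  0.00080112
 -0.00082102]
t 7.3 tcp [0.5188 0.1722 0.2718] yaw_y -10.37 tilt [ 0.0263  0.0156 -0.9995] F [-0.6 -0.3  0.2] op 0.999
[ 0.00303196 -0.00257481  0.00351274  0.00369095  0.00258603 -0.00026
 -0.00069334]
t 7.3 tcp [0.5188 0.1722 0.2718] yaw_y -10.37 tilt [ 0.0263  0.0156 -0.9995] F [-0.6 -0.3  0.2] op 0.999
grasp [0.5229 0.1747 0.1129] shift tool mm [57.9 -1.3 -0.7] twist deg 0.13 q [-0.72  0.47  0.41  1.95 -0.28  0.74 -0.32]
```

```bash
python3 -m inch '[[0.008,-0.001,-0.001,0,1],[0.008,0,0,0,1],[0.008,0,0,0,1],[0.008,0,0,0,1],[0.008,0,0,0,1]]'; python3 -c "
from h import *
gg(.5233,.1765,.055,-10.5)"
```

```text
t: 7.8
position: [0.519, 0.1736, 0.2289]
orientation: [0.454, 0.554, 0.451, -0.532]
ft_force: [-0.1, -0.4, -0.0]
opening: 0.999
t 7.8 tcp [0.519  0.1736 0.2289] yaw_y -10.43 tilt [ 0.0269  0.0158 -0.9995] F [-0.1 -0.4 -0. ] op 0.999
grasp [0.5233 0.1761 0.07  ] shift tool mm [15.  -0.4 -0.1] twist deg 0.07 q [-0.69  0.54  0.37  1.98 -0.32  0.65 -0.29]
```

```bash
python3 -m inch '[[0.008,0,0,0,1],[0.006,0,0,0,1],[0,0,0,0,0.3],[0,0,0,0,0.2],[0,0,0,0,0.1],[0,0,0,0,0],[0,0,0,0,0],[0,0,0,0,0]]' 30; python3 -c "
from h import *
gg(.5233,.1765,.055,-10.5)"
```

```text
t: 8.6
position: [0.5194, 0.1737, 0.2127]
orientation: [0.454, 0.554, 0.451, -0.533]
ft_force: [-0.4, 0.2, -0.3]
opening: 0.525
t 8.6 tcp [0.5194 0.1737 0.2127] yaw_y -10.44 tilt [ 0.0258  0.0151 -0.9996] F [-0.4  0.2 -0.3] op 0.525
grasp [0.5235 0.1761 0.0537] shift tool mm [-1.3 -0.2 -0.4] twist deg 0.06 q [-0.68  0.56  0.36  1.99 -0.34  0.62 -0.28]
```

```bash
python3 -m inch '[[0,0,0,0,0],[0,0,0,0,0],[0,0,0,0,0],[0,0,0,0,0],[0,0,0,0,0],[0,0,0,0,0]]' 30; python3 -c "
from h import *
gg(.5233,.1765,.055,-10.5)"
```

```text
t: 9.2
position: [0.5193, 0.1738, 0.2131]
orientation: [0.454, 0.554, 0.451, -0.533]
ft_force: [-0.7, -0.0, 2.0]
opening: 0.125
t 9.2 tcp [0.5193 0.1738 0.2131] yaw_y -10.44 tilt [ 0.0258  0.0157 -0.9995] F [-0.7 -0.   2. ] op 0.125
grasp [0.5234 0.1763 0.0541] shift tool mm [-0.9 -0.1 -0.2] twist deg 0.06 q [-0.68  0.56  0.36  1.99 -0.34  0.62 -0.28]
```

```bash
python3 -m inch '[[-0.01,0,0,0,0],[-0.02,0,0,0,0],[-0.03,0,0,0,0],[-0.03,0,0,0,0],[-0.01,0,0,0,0],[0,0,0,-4,0],[0,0,0,-4,0],[0,0,0,-3.5,0],[0,0,0,0,0]]' 30; python3 -c "
from h import *
gg(.5009,-.161,.155,1.26)"
```

```text
t: 10.1
position: [0.515, 0.1714, 0.3169]
orientation: [0.509, 0.502, 0.504, -0.485]
ft_force: [0.5, 0.7, -2.7]
opening: 0.126
t 10.1 tcp [0.515  0.1714 0.3169] yaw_y 1.47 tilt [ 0.0225  0.0133 -0.9997] F [ 0.5  0.7 -2.7] op 0.126
grasp [0.5186 0.1735 0.1579] shift tool mm [ -1.9 -26.3 333.9] twist deg 0.21 q [-0.71  0.4   0.39  1.92 -0.21  0.84 -0.18]
```

```bash
python3 -m inch '[[0,-0.002,0.02,0,0],[0,-0.003,0.04,0,0],[0,-0.003,0.04,0,0],[0,-0.003,0.04,0,0],[0,-0.003,0.04,0,0],[0,-0.003,0.04,0,0],[0,-0.003,0.04,0,0],[0,-0.003,0.03,0,0],[0,-0.002,0.02,0,0],[0,0,0.01,0,0],[0,0,0,0,0],[0,0,0,0,0]]' 30; python3 -c "
from h import *
gg(.5009,-.161,.155,1.26)
for c in('top','scene'): snap(c,c+'1.png')
pb=(.5009,-.1612,0,.022)
s,Rm,ya=st(); g=s['position']+.159*Rm[:,0]; pl=(g[0],g[1],g[2]-.029,np.radians(ya)); print(pl)
Y=(0,255,255);G=(0,255,0)
for c,roi in (('top',(300,380,195,275)),('scene',(192,272,182,262))):
    cv2.imwrite('pics/l1%s.png'%c,overlay(cv2.imread('pics/%s1.png'%c),c,[(ebk+eb,pb,G),(el,pl,Y)],roi,7))
"
```

```text
t: 11.3
position: [0.494, -0.1584, 0.3072]
orientation: [0.503, 0.506, 0.501, -0.49]
ft_force: [-0.7, 0.4, -2.3]
opening: 0.13
t 11.3 tcp [ 0.494  -0.1584  0.3072] yaw_y 0.44 tilt [ 0.0172  0.0134 -0.9998] F [-0.7  0.4 -2.3] op 0.13
grasp [ 0.4968 -0.1562  0.1482] shift tool mm [-6.8  4.2  4.7] twist deg -0.82 q [-0.13  0.39  0.45  1.98 -0.25  0.81  0.47]
t 11.4 tcp [ 0.4942 -0.1578  0.3073] yaw_y 0.54 tilt [ 0.0173  0.0135 -0.9998] F [-0.5 -0.  -2.7] op 0.129
(np.float64(0.4969351173362215), np.float64(-0.1556676048699028), np.float64(0.11930222537163637), np.float64(0.009463616248231563))
```

View pics/l1top.png

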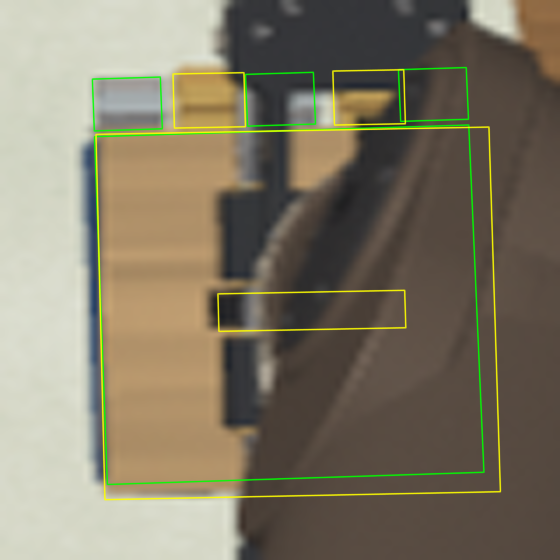

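View pics/l1scene.png

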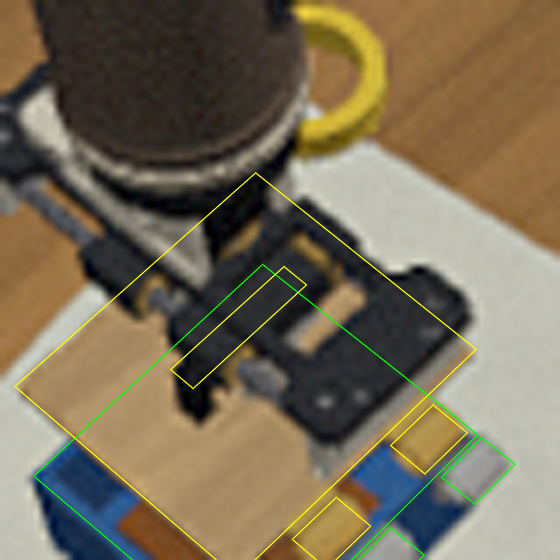

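```bash
python3 -m inch '[[0.008,0.003,0.006,-0.7,0],[0.008,0,0,0,0],[0,0,0,0,0],[0,0,0,0,0]]' 30; python3 -c "
from h import *
gg(.5009,-.161,.155,1.26)
for c in('top','scene'): snap(c,c+'2.png')
pb=(.5009,-.1612,0,.022)
s,Rm,ya=st(); g=s['position']+.159*Rm[:,0]; pl=(g[0],g[1],g[2]-.029,np.radians(ya)); print(pl)
Y=(0,255,255);G=(0,255,0)
for c,roi in (('top',(305,385,195,275)),('scene',(192,272,202,282))):
    cv2.imwrite('pics/l2%s.png'%c,overlay(cv2.imread('pics/%s2.png'%c),c,[(ebk+eb,pb,G),(el,pl,Y)],roi,7))
"
```

```text
t: 11.8
position: [0.4986, -0.1607, 0.2893]
orientation: [0.508, 0.501, 0.506, -0.485]
ft_force: [0.7, 0.2, -2.1]
opening: 0.129
t 11.8 tcp [ 0.4986 -0.1607  0.2893] yaw_y 1.6 tilt [ 0.0167  0.0148 -0.9998] F [ 0.7  0.2 -2.1] op 0.129
grasp [ 0.5013 -0.1584  0.1303] shift tool mm [-24.7  -0.    2.3] twist deg 0.34 q [-0.1   0.42  0.43  1.99 -0.27  0.78  0.51]
t 11.9 tcp [ 0.4986 -0.1608  0.2895] yaw_y 1.6 tilt [ 0.0169  0.0149 -0.9997] F [-0.3 -0.6 -2.3] op 0.131
(np.float64(0.5012378178611976), np.float64(-0.15839682550638282), np.float64(0.1015381854730126), np.float64(0.027883974447150364))
```

View pics/l2top.png

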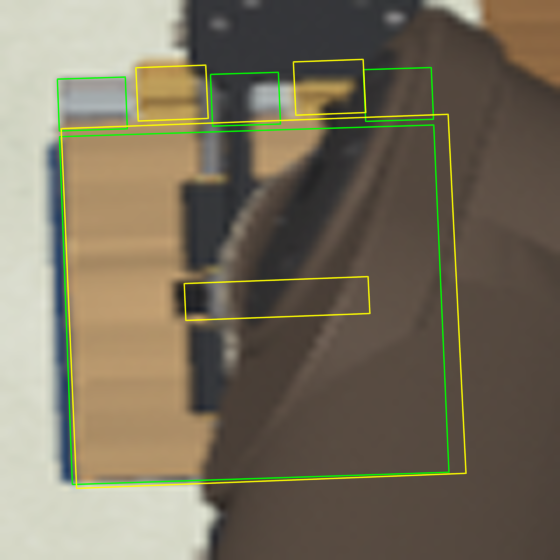

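View pics/l2scene.png

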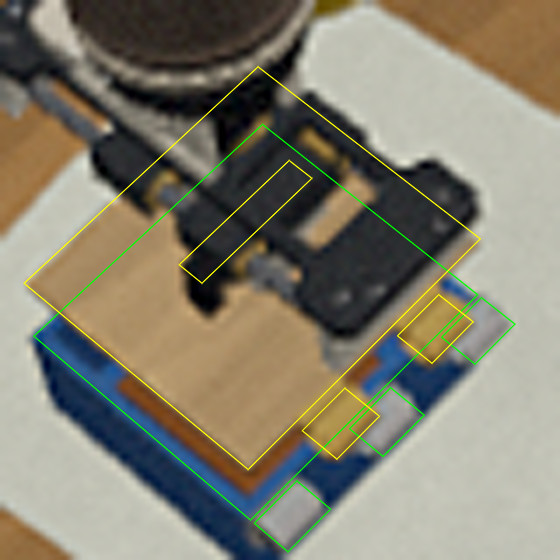

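```bash
python3 -m inch '[[0,-0.001,0.003,0.3,0],[0.006,0,0,0,0],[0.006,0,0,0,0],[0,0,0,0,0]]' 30; python3 -c "
from h import *
gg(.5009,-.1612,.094,1.26)"
```

```text
t: 12.3
position: [0.4978, -0.164, 0.2769]
orientation: [0.506, 0.503, 0.505, -0.486]
ft_force: [-0.3, -0.3, -2.4]
opening: 0.127
t 12.3 tcp [ 0.4978 -0.164   0.2769] yaw_y 1.26 tilt [ 0.018   0.0147 -0.9997] F [-0.3 -0.3 -2.4] op 0.127
grasp [ 0.5007 -0.1616  0.118 ] shift tool mm [24.  -0.2 -0.1] twist deg -0.0 q [-0.09  0.44  0.42  2.   -0.29  0.75  0.53]
```

```bash
python3 -m inch '[[0.005,0,0,0,0],[0.005,0,0,0,0],[0,0,0,0,0]]' 30; python3 -c "
from h import *
gg(.5009,-.1612,.094,1.26)"
```

```text
t: 12.6
position: [0.4979, -0.1638, 0.2658]
orientation: [0.506, 0.503, 0.505, -0.486]
ft_force: [-0.5, 0.8, -2.4]
opening: 0.129
t 12.6 tcp [ 0.4979 -0.1638  0.2658] yaw_y 1.25 tilt [ 0.0174  0.0149 -0.9997] F [-0.5  0.8 -2.4] op 0.129
grasp [ 0.5006 -0.1615  0.1068] shift tool mm [12.9  0.  -0.1] twist deg -0.01 q [-0.08  0.45  0.41  2.01 -0.3   0.72  0.54]
```

```bash
python3 -m inch '[[0.005,0,0,0,0],[0.004,0,0,0,0],[0.002,0,0,0,0],[0,0,0,0,0]]' 30; python3 -c "
from h import *
gg(.5009,-.1612,.094,1.26)"
```

```text
t: 13.0
position: [0.4979, -0.1636, 0.2536]
orientation: [0.506, 0.502, 0.505, -0.487]
ft_force: [-0.1, -0.2, -2.1]
opening: 0.124
t 13.0 tcp [ 0.4979 -0.1636  0.2536] yaw_y 1.25 tilt [ 0.0167  0.0149 -0.9997] F [-0.1 -0.2 -2.1] op 0.124
grasp [ 0.5006 -0.1612  0.0946] shift tool mm [ 0.6  0.3 -0. ] twist deg -0.01 q [-0.07  0.47  0.4   2.01 -0.31  0.7   0.55]
```

```bash
python3 -m inch '[[0.0015,0,0,0,0],[0,0,0,0,0]]' 30;  python3 -m inch '[[0,0,0,0,0.1],[0,0,0,0,0.2],[0,0,0,0,0.4],[0,0,0,0,0.4],[0,0,0,0,0.4]]'; python3 -c "
from h import *
gg(.5009,-.1612,.094,1.26)
snap('top','top3.png');snap('scene','scene3.png')
pb=(.5009,-.1612,0,.022);pl=(.5009,-.1612,.065,.022)
Y=(0,255,255);G=(0,255,0)
for c,roi in (('top',(305,385,195,275)),('scene',(192,272,202,282))):
    cv2.imwrite('pics/l3%s.png'%c,overlay(cv2.imread('pics/%s3.png'%c),c,[(ebk,pb,G),(el,pl,Y)],roi,7))
"
```

```text
t: 13.2
position: [0.4981, -0.1637, 0.2522]
orientation: [0.506, 0.502, 0.505, -0.486]
ft_force: [-1.4, 0.3, -0.9]
opening: 0.13
t: 13.7
position: [0.4989, -0.1639, 0.2532]
orientation: [0.507, 0.503, 0.504, -0.486]
ft_force: [0.5, 0.1, -0.1]
opening: 0.388
t 13.7 tcp [ 0.4989 -0.1639  0.2532] yaw_y 1.25 tilt [ 0.0201  0.0143 -0.9997] F [ 0.5  0.1 -0.1] op 0.388
grasp [ 0.5021 -0.1616  0.0943] shift tool mm [ 0.2 -1.2 -0.4] twist deg -0.01 q [-0.07  0.47  0.4   2.01 -0.31  0.7   0.55]
```

View pics/l3scene.png

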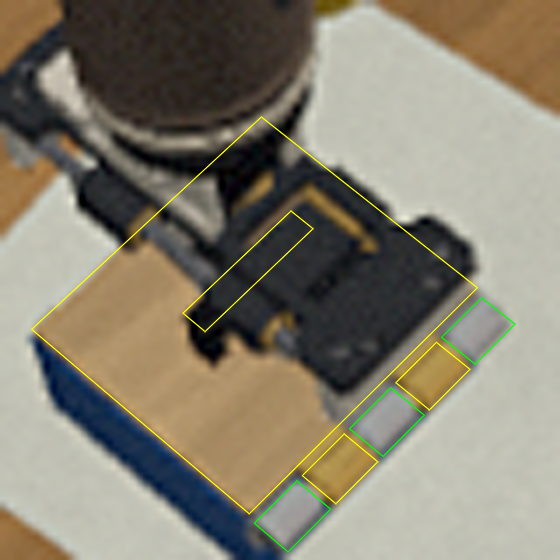

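```bash
python3 -m inch '[[-0.01,0,0,0,0.4],[-0.03,0,0,0,0.4],[-0.04,0,0,0,0.4],[-0.03,0,0,0,0.4],[0,0,-0.02,0,0.4],[0,0.003,-0.04,0,0.4],[0,0.003,-0.04,0,0.4],[0,0.003,-0.04,0,0.4],[0,0.003,-0.04,0,0.4],[0,0.003,-0.04,0,0.4],[0,0.003,-0.04,0,0.4],[0,0.003,-0.04,0,0.4],[0,0.003,-0.04,0,0.4],[0,0.003,-0.04,0,0.4],[0,0.003,-0.04,0,0.4],[0,0.003,-0.04,0,0.4],[0,0.003,-0.04,0,0.4],[0,0,-0.02,0,0.4],[0,0,0,0,0.4]]'; python3 -c "
from h import *
gg(.543,.3855,.15,-77)
snap('top','top4.png');snap('scene','scene4.png')
pb=(.5009,-.1612,0,.022);pl=(.5009,-.1612,.065,.022)
Y=(0,255,255);G=(0,255,0)
L=[]
for c,roi in (('top',(305,385,195,275)),('scene',(192,272,202,282))):
    L.append(overlay(cv2.imread('pics/%s4.png'%c),c,[(ebk,pb,G),(el,pl,Y)],roi,5))
cv2.imwrite('pics/l4.png',np.hstack(L))
"
```

```text
t: 15.7
position: [0.5234, 0.3717, 0.3905]
orientation: [0.507, 0.509, 0.498, -0.485]
ft_force: [-0.2, 0.5, -0.4]
opening: 0.402
t 15.7 tcp [0.5234 0.3717 0.3905] yaw_y 0.63 tilt [ 0.0326  0.0154 -0.9994] F [-0.2  0.5 -0.4] op 0.402
grasp [0.5286 0.3741 0.2316] shift tool mm [ 82.2  11.9 -10. ] twist deg 77.63 q [-0.92  0.47  0.32  1.58 -0.16  1.08 -0.55]
```

View pics/l4.png

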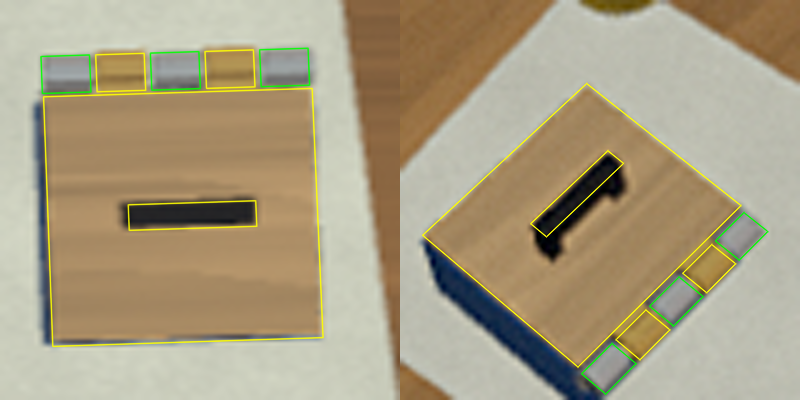

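```bash
python3 -m inch '[[0,0.012,-0.01,0,0.4],[0,0,0,8,0.4],[0,0,0,8,0.4],[0,0,0,8,0.4],[0,0,0,8,0.4],[0,0,0,8,0.4],[0,0,0,8,0.4],[0,0,0,8,0.4],[0,0,0,8,0.4],[0,0,0,8,0.4],[0,0,0,0,0.4],[0,0,0,0,0.4]]'; python3 -c "
from h import *
gg(.543,.3855,.15,-77)"
```

```text
t: 17.0
position: [0.5429, 0.3499, 0.398]
orientation: [0.084, 0.715, 0.086, -0.689]
ft_force: [0.5, 0.6, 0.2]
opening: 0.398
t 17.0 tcp [0.5429 0.3499 0.398 ] yaw_y -76.2 tilt [ 0.0358  0.0065 -0.9993] F [0.5 0.6 0.2] op 0.398
grasp [0.5486 0.3509 0.2391] shift tool mm [ 89.1 -35.1   0.4] twist deg 0.8 q [-1.09  0.52  0.67  1.58 -0.34  1.12 -1.68]
```

```bash
cat > s.py <<'E'
from h import *
s,_,_=st()
E
python3 -m inch '[[0,0,0.01,0,0.4],[0,0,0.01,0,0.4],[0,0,0.01,0,0.4],[0,0,0.01,0,0.4],[0,0,0.01,0,0.4],[0,0,0,0,0.4]]'>/dev/null; python3 s.py
python3 -m inch '[[0,0,-0.05,0,0.4],[0,0,0,0,0.4]]'>/dev/null; python3 s.py
python3 -m inch '[[0,-0.01,0,0,0.4],[0,-0.01,0,0,0.4],[0,-0.01,0,0,0.4],[0,-0.01,0,0,0.4],[0,0,0,0,0.4]]'>/dev/null; python3 s.py
python3 -m inch '[[0.01,0,0,0,0.4],[0.01,0,0,0,0.4],[0.01,0,0,0,0.4],[0.01,0,0,0,0.4],[0,0,0,0,0.4]]'>/dev/null; python3 s.py
python3 -m inch '[[-0.05,0,0,0,0.4],[0,0,0,0,0.4]]'>/dev/null; python3 s.py
```

```text
t 17.6 tcp [0.4896 0.3346 0.3964] yaw_y -75.8 tilt [ 0.0343  0.0071 -0.9994] F [0.  0.3 0.9] op 0.397
t 17.8 tcp [0.5366 0.3473 0.3967] yaw_y -75.66 tilt [ 0.0297  0.0061 -0.9995] F [ 0.8  0.  -0.2] op 0.401
t 18.3 tcp [0.5245 0.3911 0.3964] yaw_y -75.52 tilt [ 0.0296  0.0069 -0.9995] F [1.1 0.7 0.2] op 0.397
t 18.8 tcp [0.5252 0.3905 0.3523] yaw_y -75.54 tilt [ 0.0288  0.0058 -0.9996] F [ 0.2 -0.2 -0.1] op 0.399
t 19.0 tcp [0.5241 0.3895 0.4022] yaw_y -75.63 tilt [ 0.0272  0.003  -0.9996] F [ 0.9 -0.1  0.6] op 0.404
```

```bash

python3 -m inch '[[0,0,0.01,0,0.4],[0,0,0.01,0,0.4],[0,0,0.01,0,0.4],[0,0,0.01,0,0.4],[0,0,0.01,0,0.4],[0,0,0,0,0.4],[0,0,-0.05,0,0.4],[0,0,0,0,0.4],[0,0,0.01,0,0.4],[0,0,0.01,0,0.4],[0,0,0.01,0,0.4],[0,0,0.01,0,0.4],[0,0,0.01,0,0.4],[0,0,0,0,0.4],[0,0,-0.05,0,0.4],[0,0,0,0,0.4]]'>/dev/null; python3 s.py
python3 -m inch '[[0.01,0,0.01,0,0.4],[0.01,0,0.01,0,0.4],[0.01,0,0.01,0,0.4],[0.01,0,0.01,0,0.4],[0,0,0,0,0.4],[-0.03,0,-0.04,0,0.4],[0,0,0,0,0.4]]'>/dev/null; python3 s.py
```

```text
t 20.6 tcp [0.5097 0.3867 0.3978] yaw_y -75.33 tilt [ 0.0155  0.001  -0.9999] F [-0.   0.1 -0.2] op 0.399
t 21.3 tcp [0.5094 0.3854 0.3869] yaw_y -75.42 tilt [ 0.0152 -0.0013 -0.9999] F [1.  0.1 0.6] op 0.4
```

```bash

python3 -m inch '[[0,0,0.01,0,0.4],[0,0,0.01,0,0.4],[0,0,0.01,0,0.4],[0,0,0.01,0,0.4],[0,0,0.01,0,0.4],[0,0,0,0,0.4],[0,0,-0.05,0,0.4],[0,0,0,0,0.4],[0,0,0.01,0,0.4],[0,0,0.01,0,0.4],[0,0,0.01,0,0.4],[0,0,0.01,0,0.4],[0,0,0,0,0.4],[0,0,-0.05,0,0.4],[0,0,0,0,0.4]]'>/dev/null; python3 s.py
python3 -c "
from h import *
gg(.543,.3855,.1,-77)"
```

```text
t 22.8 tcp [0.5054 0.3863 0.3852] yaw_y -75.04 tilt [ 0.0061 -0.0014 -1.    ] F [ 1.  -0.6  0.5] op 0.399
t 22.8 tcp [0.5054 0.3863 0.3852] yaw_y -75.04 tilt [ 0.0061 -0.0014 -1.    ] F [ 1.  -0.6  0.5] op 0.399
grasp [0.5064 0.3861 0.2262] shift tool mm [126.4   9.6 -34.5] twist deg 1.96 q [-1.17  0.53  0.67  1.61 -0.35  1.13 -1.73]
```

```bash

python3 -m inch '[[0,0.01,-0.034,0,0.4],[0,0,0,2,0.4],[0.04,0,0,0,0.4],[0.04,0,0,0,0.4],[0.02,0,0,0,0.4],[0,0,0,0,0.4]]'>/dev/null; python3 -c "
from h import *
gg(.543,.3855,.034,-77)
snap('top','top5.png');snap('scene','scene5.png')
p=(.5285,.3825,.036,np.radians(-167)); C=(255,255,0)
a=overlay(cv2.imread('pics/top5.png'),'top',[(ep,p,C)],(85,165,205,285),5); b=overlay(cv2.imread('pics/scene5.png'),'scene',[(ep,p,C)],(310,390,85,165),5)
cv2.imwrite('pics/p5.png',np.hstack([a,b]))
"
```

```text
t 23.4 tcp [0.5424 0.3862 0.2841] yaw_y -77.13 tilt [ 0.0101  0.0013 -0.9999] F [-0.3 -0.7 -0.6] op 0.395
grasp [0.544  0.3864 0.1251] shift tool mm [91.1  0.6  2.1] twist deg -0.13 q [-1.08  0.67  0.62  1.64 -0.44  0.97 -1.66]
```

View pics/p5.png

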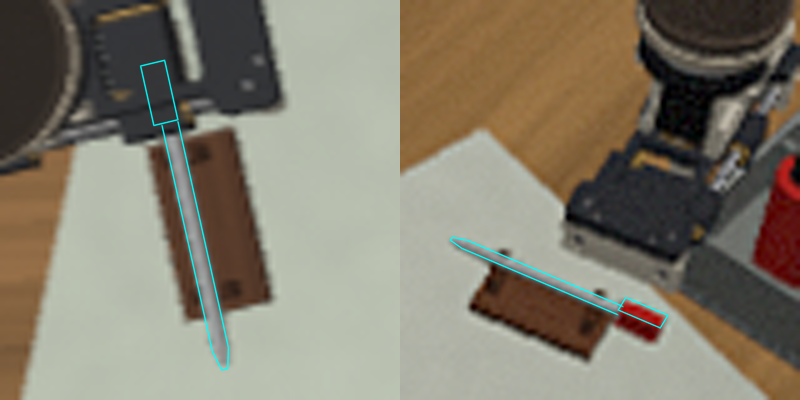

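```bash

python3 -m inch '[[0.02,0,0.002,0,0.4],[0.02,0,0,0,0.4],[0.01,0,0,0,0.4],[0,0,0,0,0.4]]'>/dev/null; python3 -c "
from h import *
gg(.543,.3855,.034,-77)
snap('top','top6.png');snap('scene','scene6.png')
a=overlay(cv2.imread('pics/top6.png'),'top',[],(30,150,160,280),4); b=overlay(cv2.imread('pics/scene6.png'),'scene',[],(310,430,85,205),4)
cv2.imwrite('pics/p6.png',cv2.resize(np.hstack([a,b]),(800,400)))
"
```

```text
t 23.9 tcp [0.5443 0.3883 0.2439] yaw_y -77.07 tilt [ 0.0227  0.0116 -0.9997] F [ 0.1 -0.3  0.6] op 0.399
grasp [0.5479 0.3902 0.085 ] shift tool mm [50.8  3.7  7.1] twist deg -0.07 q [-1.07  0.71  0.58  1.67 -0.48  0.88 -1.63]
```

View pics/p6.png

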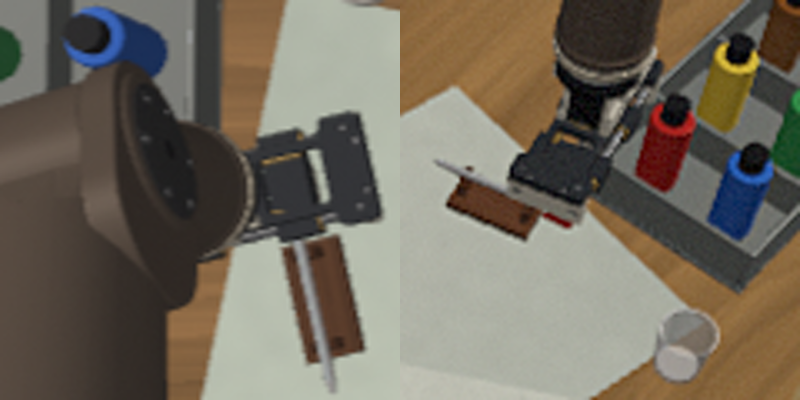

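```bash

python3 -m inch '[[-0.05,0,0,0,0.4],[0,0,0,0,0.4],[0,0,0.01,0,0.4],[0,0,0.01,0,0.4],[0,0,0.01,0,0.4],[0,0,0.01,0,0.4],[0,0,0.01,0,0.4],[0,0,0,0,0.4],[0,0,-0.05,0,0.4],[0,0,0,0,0.4]]'>/dev/null; python3 s.py;python3 -m inch '[[0,0,0.01,0,0.4],[0,0,0.01,0,0.4],[0,0,0.01,0,0.4],[0,0,0.01,0,0.4],[0,0,0.01,0,0.4],[0,0,0,0,0.4],[0,0,-0.05,0,0.4],[0,0,0,0,0.4]]'>/dev/null; python3 -c "
from h import *
gg(.543,.3855,.034,-77)"
```

```text
t 25.0 tcp [0.5378 0.3865 0.2971] yaw_y -77.0 tilt [ 0.0221  0.0133 -0.9997] F [1.3 0.2 0.6] op 0.4
t 25.8 tcp [0.5297 0.3854 0.2955] yaw_y -76.86 tilt [ 0.0162  0.0118 -0.9998] F [-0.2 -1.1  0.1] op 0.399
grasp [0.5323 0.3872 0.1365] shift tool mm [102.6   4.9  -8.1] twist deg 0.14 q [-1.11  0.64  0.62  1.66 -0.44  0.96 -1.67]
```

```bash

python3 -m inch '[[0,0.01,0,0,0.4],[0,0.01,0,0,0.4],[0,0.01,0,0,0.4],[0,0.01,0,0,0.4],[0,0.01,0,0,0.4],[0,0,0,0,0.4],[0,-0.05,0,0,0.4],[0,0,0,0,0.4]]'>/dev/null; python3 s.py;python3 -m inch '[[0,0,0.01,0,0.4],[0,0,0.01,0,0.4],[0,0,0.01,0,0.4],[0,0,0.01,0,0.4],[0,0,0.01,0,0.4],[0,0,0,0,0.4],[0,0,-0.05,0,0.4],[0,0,0,0,0.4]]'>/dev/null; python3 -c "
from h import *
gg(.543,.3855,.034,-77)"
```

```text
t 26.6 tcp [0.5304 0.3795 0.2965] yaw_y -77.15 tilt [ 0.017   0.0129 -0.9998] F [ 0.   2.5 -0.2] op 0.399
t 27.4 tcp [0.5236 0.3778 0.2954] yaw_y -77.02 tilt [ 0.0118  0.0122 -0.9999] F [ 1.2 -0.4  0. ] op 0.398
grasp [0.5255 0.3798 0.1364] shift tool mm [102.7  -0.7 -16.9] twist deg -0.02 q [-1.11  0.63  0.63  1.69 -0.44  0.96 -1.66]
```

```bash

python3 -m inch '[[0,0,-0.016,0,0.4],[0,0,0,0,0.4],[0.01,0,0,0,0.4],[0.01,0,0,0,0.4],[0.01,0,0,0,0.4],[0.01,0,0,0,0.4],[0.01,0,0,0,0.4],[0,0,0,0,0.4]]'>/dev/null; python3 -c "
from h import *
gg(.543,.3855,.034,-77)"
```

```text
t 28.2 tcp [0.5388 0.3812 0.2397] yaw_y -77.07 tilt [ 0.0096  0.0104 -0.9999] F [-0.3  0.1  0.2] op 0.4
grasp [0.5403 0.3829 0.0807] shift tool mm [46.7 -1.6 -2.7] twist deg -0.07 q [-1.06  0.71  0.58  1.69 -0.49  0.88 -1.62]
```

```bash

python3 -m inch '[[0,-0.0015,-0.003,0,0.4],[0.01,0,0,0,0.4],[0.01,0,0,0,0.4],[0.01,0,0,0,0.4],[0,0,0,0,0.4]]'>/dev/null; python3 -c "
from h import *
gg(.543,.3855,.034,-77)"
```

```text
t 28.7 tcp [0.542  0.3842 0.2074] yaw_y -77.06 tilt [ 0.0102  0.0109 -0.9999] F [ 0.1 -0.8 -0.2] op 0.399
grasp [0.5437 0.3859 0.0484] shift tool mm [14.4  0.4  0.9] twist deg -0.06 q [-1.04  0.75  0.56  1.69 -0.52  0.83 -1.6 ]
```

```bash

python3 -m inch '[[0.007,0,0,0,0.4],[0.006,0,0,0,0.4],[0,0,0,0,0.3],[0,0,0,0,0.2],[0,0,0,0,0.1],[0,0,0,0,0.05],[0,0,0,0,0],[0,0,0,0,0],[0,0,0,0,0],[0,0,0,0,0]]' 30; python3 -c "
from h import *
gg(.543,.3855,.034,-77)
snap('top','top7.png');snap('scene','scene7.png')
p=(.5285,.3825,.036,np.radians(-167)); C=(255,255,0)
a=overlay(cv2.imread('pics/top7.png'),'top',[(ep,p,C)],(85,165,205,285),5); b=overlay(cv2.imread('pics/scene7.png'),'scene',[(ep,p,C)],(310,390,85,165),5)
cv2.imwrite('pics/p7.png',np.hstack([a,b]))"
```

```text
t: 29.7
position: [0.5426, 0.3844, 0.1941]
orientation: [0.076, 0.707, 0.083, -0.698]
ft_force: [0.6, -0.1, 0.3]
opening: 0.122
t 29.7 tcp [0.5426 0.3844 0.1941] yaw_y -77.06 tilt [ 0.0113  0.0116 -0.9999] F [ 0.6 -0.1  0.3] op 0.122
grasp [0.5444 0.3862 0.0351] shift tool mm [1.1 0.4 1.5] twist deg -0.06 q [-1.04  0.77  0.54  1.7  -0.53  0.81 -1.59]
```

View pics/p7.png

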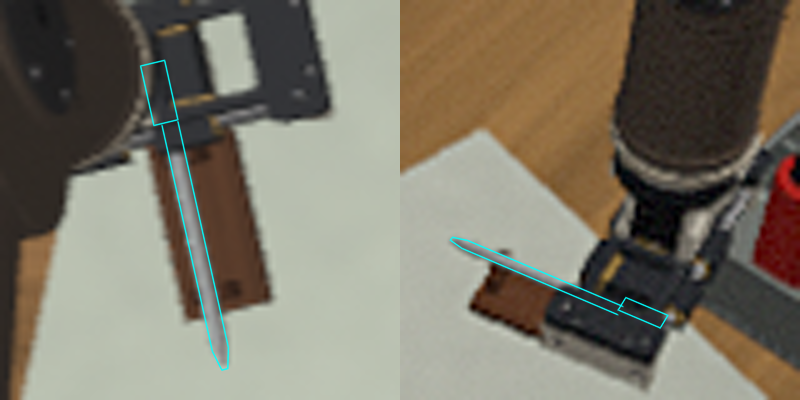

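```bash

python3 -m inch '[[-0.005,0,0,0,0],[-0.01,0,0,0,0],[-0.02,0,0,0,0],[-0.02,0,0,0,0],[-0.02,0,0,0,0],[-0.01,0,0,0,0],[0,0,0,0,0]]' 30; python3 s.py; python3 -m inch '[[0,0,0,-8,0],[0,0,0,-8,0],[0,0,0,-8,0],[0,0,0,-8,0],[0,0,0,-8,0],[0,0,0,-8,0],[0,0,0,-8,0],[0,0,0,-8,0],[0,0,0,-8,0],[0,0,0,-6,0],[0,0,0,0,0]]'; python3 -c "
from h import *
gg(.567,.0607,.0941,1.26)"
```

```text
t: 30.5
position: [0.5418, 0.3829, 0.2855]
orientation: [0.076, 0.707, 0.083, -0.698]
ft_force: [0.4, 0.3, -0.8]
opening: 0.13
t 30.5 tcp [0.5418 0.3829 0.2855] yaw_y -77.1 tilt [ 0.0121  0.0119 -0.9999] F [ 0.4  0.3 -0.8] op 0.13
t: 31.6
position: [0.5387, 0.382, 0.2771]
orientation: [0.517, 0.484, 0.518, -0.479]
ft_force: [-0.1, 0.2, -0.4]
opening: 0.131
t 31.6 tcp [0.5387 0.382  0.2771] yaw_y 4.12 tilt [ 0.0029  0.0059 -1.    ] F [-0.1  0.2 -0.4] op 0.131
grasp [0.5392 0.3829 0.1181] shift tool mm [ 22.2   4.5 323.5] twist deg 2.86 q [-0.85  0.61  0.23  1.63 -0.17  0.91 -0.48]
```

```bash

python3 -m inch '[[0,0,0,2.5,0],[0,0.001,0.02,0,0],[0,0.001,0.04,0,0],[0,0.002,0.04,0,0],[0,0.002,0.04,0,0],[0,0.002,0.04,0,0],[0,0.002,0.04,0,0],[0,0.002,0.04,0,0],[0,0.002,0.03,0,0],[0,0,0.015,0,0],[0,0,0,0,0],[0,0,0,0,0]]' 30;  python3 -c "
from h import *
gg(.567,.0607,.0641,1.26)"
```

```text
t: 32.8
position: [0.5536, 0.0597, 0.2704]
orientation: [0.498, 0.5, 0.501, -0.501]
ft_force: [0.4, 0.8, -0.9]
opening: 0.124
t 32.8 tcp [0.5536 0.0597 0.2704] yaw_y -0.13 tilt [-0.0033  0.0027 -1.    ] F [ 0.4  0.8 -0.9] op 0.124
grasp [0.5531 0.0601 0.1114] shift tool mm [47.2 14.1 -0.5] twist deg -1.39 q [-0.39  0.48  0.26  1.91 -0.17  0.78 -0.04]
```

```bash

python3 -m inch '[[0,0.014,0,0,0],[0,0,0,-1.4,0],[0.01,0,0,0,0],[0.01,0,0,0,0],[0.01,0,0,0,0],[0.01,0,0,0,0],[0,0,0,0,0]]' 30;  python3 -c "
from h import *
s,Rm,ya=st()
gg(.567,.0607,.0641,1.26)
snap('top','top8.png');snap('scene','scene8.png')
g=s['position']+.159*Rm[:,0]; yw=np.radians(ya-90); d=np.array([np.cos(yw),np.sin(yw)])
p=(*(g[:2]+.0164*d),g[2]+.0009,yw); print(p)
pb=(.5009,-.1612,0,.022);C=(255,255,0);G=(0,255,0)
for c,roi in (('top',(240,340,180,240)),('scene',(225,325,190,265))):
    cv2.imwrite('pics/q8%s.png'%c,overlay(cv2.imread('pics/%s8.png'%c),c,[(ebk,pb,G),(ep,p,C)],roi,7))"
```

```text
t: 33.5
position: [0.5649, 0.0679, 0.2251]
orientation: [0.505, 0.491, 0.512, -0.492]
ft_force: [0.2, -1.3, -0.1]
opening: 0.13
t 33.5 tcp [0.5649 0.0679 0.2251] yaw_y 1.93 tilt [-0.0076  0.0056 -1.    ] F [ 0.2 -1.3 -0.1] op 0.13
t 33.5 tcp [0.5649 0.0679 0.2251] yaw_y 1.93 tilt [-0.0076  0.0056 -1.    ] F [ 0.2 -1.3 -0.1] op 0.13
grasp [0.5636 0.0688 0.0661] shift tool mm [2.  3.1 8.3] twist deg 0.67 q [-0.37  0.56  0.22  1.91 -0.19  0.7   0.  ]
(np.float64(0.564202386181957), np.float64(0.05245117914177362), np.float64(0.06702318942998216), np.float64(-1.5370725474249916))
```

View pics/q8top.png

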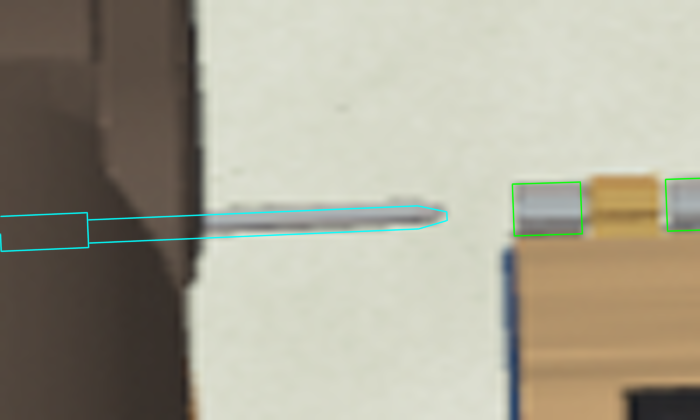

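View pics/q8scene.png

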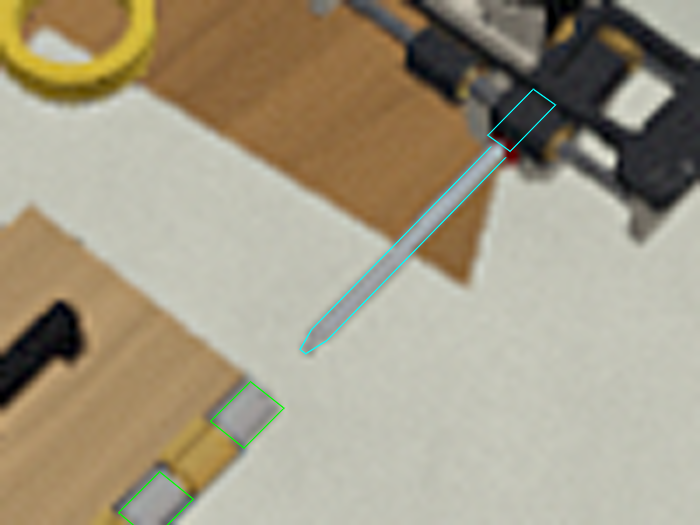

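```bash

python3 -m inch '[[0,0,0,0.6,0],[0,0,0,0,0],[0.0025,0.003,0,0,0],[0,0,0,0,0]]' 30;  cat > ins.py <<'E'
from h import *
s,Rm,ya=st()
g=s['position']+.159*Rm[:,0]; yw=np.radians(ya-90); d=np.array([np.cos(yw),np.sin(yw)])
o=g[:2]+.0164*d; tip=o+.124*d; pz=-Rm[1,0]+.0136
mouth=np.array([.5705,-.0946]); b=np.array([.022,-1.]);n=np.array([1,.022])
print('origin->mouth along',round((mouth-o)@b*1000,1),'lateral head',round((mouth-o)@n*1000,2),'lateral tip',round((mouth-tip)@n*1000,2),'z head',round(g[2]+.0009,4),'z tip',round(g[2]+.0009+.124*pz,4),'yaw err',round(ya-1.26,2))
E
python3 ins.py
```

```text
t: 34.0
position: [0.5694, 0.0675, 0.2251]
orientation: [0.503, 0.496, 0.508, -0.494]
ft_force: [-0.1, 0.3, -0.8]
opening: 0.125
t 34.0 tcp [0.5694 0.0675 0.2251] yaw_y 1.21 tilt [-0.0031  0.0063 -1.    ] F [-0.1  0.3 -0.8] op 0.125
origin->mouth along 146.8 lateral head -2.0 lateral tip -1.88 z head 0.067 z tip 0.0679 yaw err -0.05
```

```bash

python3 -m inch '[[0.003,-0.0015,0,0,0],[0,0,0,0,0]]' 30 >/dev/null; python3 ins.py
```

```text
t 34.2 tcp [0.568  0.0675 0.2221] yaw_y 1.2 tilt [-0.0026  0.0064 -1.    ] F [-0.9 -0.2 -0.4] op 0.124
origin->mouth along 146.8 lateral head -0.65 lateral tip -0.53 z head 0.064 z tip 0.0649 yaw err -0.06
```

```bash

python3 -m inch '[[0,0,0.006,0,0],[0,0,0.006,0,0],[0,0,0.006,0,0],[0,0,0,0,0]]' 30 >/dev/null; python3 ins.py; python3 -c "
from h import *
snap('top','top9.png');snap('scene','scene9.png')
pb=(.5009,-.1612,0,.022);G=(0,255,0)
bore=[((71,-65,65),(71,110,65))]
L=[overlay(cv2.imread('pics/%s9.png'%c),c,[(ebk,pb,G),(bore,pb,G)],roi,10) for c,roi in (('top',(290,330,190,230)),('scene',(240,280,225,265)))]
cv2.imwrite('pics/q9.png',np.hstack(L))"
```

```text
t 34.6 tcp [0.5683 0.0473 0.222 ] yaw_y 1.18 tilt [-0.0027  0.0059 -1.    ] F [-0.7 -0.3 -0.6] op 0.13
origin->mouth along 126.5 lateral head -0.47 lateral tip -0.29 z head 0.0639 z tip 0.0648 yaw err -0.08
```

View pics/q9.png

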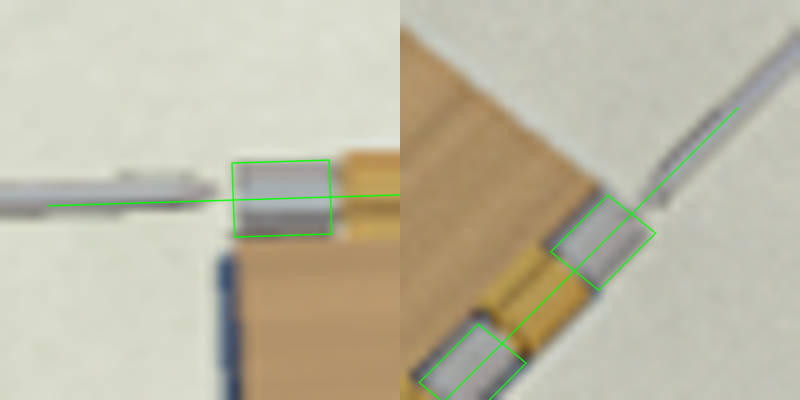

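```bash

python3 -m inch '[[0,-0.0015,0,0,0],[0,0,0,0,0]]' 30 >/dev/null; python3 ins.py; python3 -c "
from h import *
snap('top','top10.png');snap('scene','scene10.png')
pb=(.5009,-.1612,0,.022);G=(0,255,0)
bore=[((71,-65,65),(71,110,65))]
L=[overlay(cv2.imread('pics/%s10.png'%c),c,[(bore,pb,G)],roi,10) for c,roi in (('top',(290,330,190,230)),('scene',(240,280,225,265)))]
cv2.imwrite('pics/q10.png',np.hstack(L))"
```

```text
t 34.9 tcp [0.5667 0.0487 0.222 ] yaw_y 1.25 tilt [-0.0028  0.0069 -1.    ] F [-0.3 -0.5 -0.8] op 0.129
origin->mouth along 128.1 lateral head 1.09 lateral tip 1.11 z head 0.0639 z tip 0.0647 yaw err -0.01
```

View pics/q10.png

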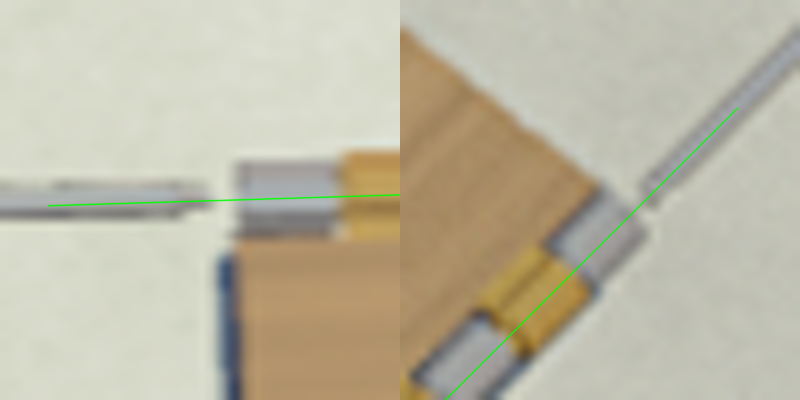

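```bash

python3 -m inch '[[0,0,0.008,0,0],[0,0,0.008,0,0],[0,0,0.008,0,0],[0,0,0,0,0]]' 30 >/dev/null; python3 ins.py
```

```text
t 35.4 tcp [0.5675 0.0226 0.2219] yaw_y 1.28 tilt [-0.0023  0.0065 -1.    ] F [ 0.4 -0.3 -0.2] op 0.129
origin->mouth along 101.9 lateral head 0.8 lateral tip 0.76 z head 0.0638 z tip 0.0646 yaw err 0.02
```

22 mm in with no contact force, so I'll continue.

```bash

python3 -m inch '[[0,0,0.009,0,0],[0,0,0.009,0,0],[0,0,0.009,0,0],[0,0,0.009,0,0],[0,0,0,0,0]]' 30 >/dev/null; python3 ins.py
```

```text
t 35.9 tcp [ 0.5683 -0.0177  0.2216] yaw_y 1.19 tilt [-0.0023  0.006  -1.    ] F [0.2 0.2 0.3] op 0.128
origin->mouth along 61.5 lateral head 0.92 lateral tip 1.07 z head 0.0635 z tip 0.0645 yaw err -0.07
```

```bash
python3 -c "
from h import *
snap('top','top11.png')
pb=(.5009,-.1612,0,.022);G=(0,255,0)
bore=[((71,-65,65),(71,110,65))]
cv2.imwrite('pics/q11.png',overlay(cv2.imread('pics/top11.png'),'top',[(bore,pb,G)],(270,350,180,240),8))"
```

```text
(no output)
```

View pics/q11.png

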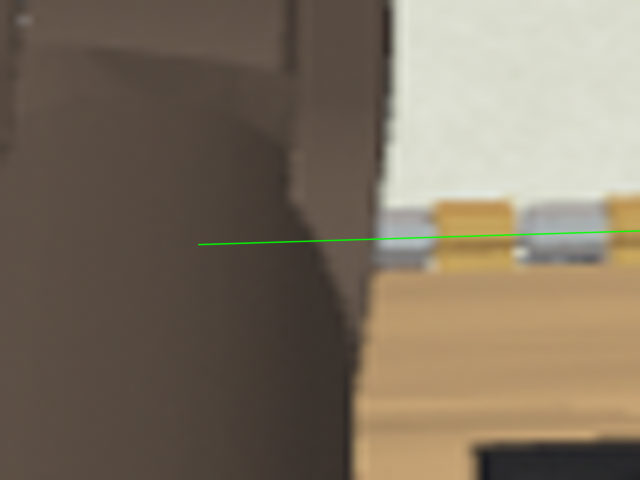

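```bash

python3 -m inch '[[0,0,0.009,0,0],[0,0,0.009,0,0],[0,0,0.009,0,0],[0,0,0.009,0,0],[0,0,0,0,0]]' 30 >/dev/null; python3 ins.py
```

```text
t 36.45 tcp [ 0.5692 -0.0555  0.2213] yaw_y 1.29 tilt [-0.0022  0.0067 -1.    ] F [ 0.7 -0.9 -0.1] op 0.128
origin->mouth along 23.8 lateral head 0.78 lateral tip 0.73 z head 0.0632 z tip 0.0641 yaw err 0.03
```

```bash

python3 -m inch '[[0,0,0.007,0,0],[0,0,0.007,0,0],[0,0,0.004,0,0],[0,0,0,0,0]]' 30 >/dev/null; python3 ins.py; python3 -c "
from h import *
snap('scene','scene12.png')
pb=(.5009,-.1612,0,.022);G=(0,255,0)
cv2.imwrite('pics/q12.png',overlay(cv2.imread('pics/scene12.png'),'scene',[(ebk,pb,G)],(205,305,195,275),8))"
```

```text
t 36.85 tcp [ 0.5696 -0.0751  0.2211] yaw_y 1.28 tilt [-0.0024  0.0069 -1.    ] F [ 0.5  0.1 -1.7] op 0.127
origin->mouth along 4.3 lateral head 0.81 lateral tip 0.77 z head 0.063 z tip 0.0638 yaw err 0.02
```

View pics/q12.png

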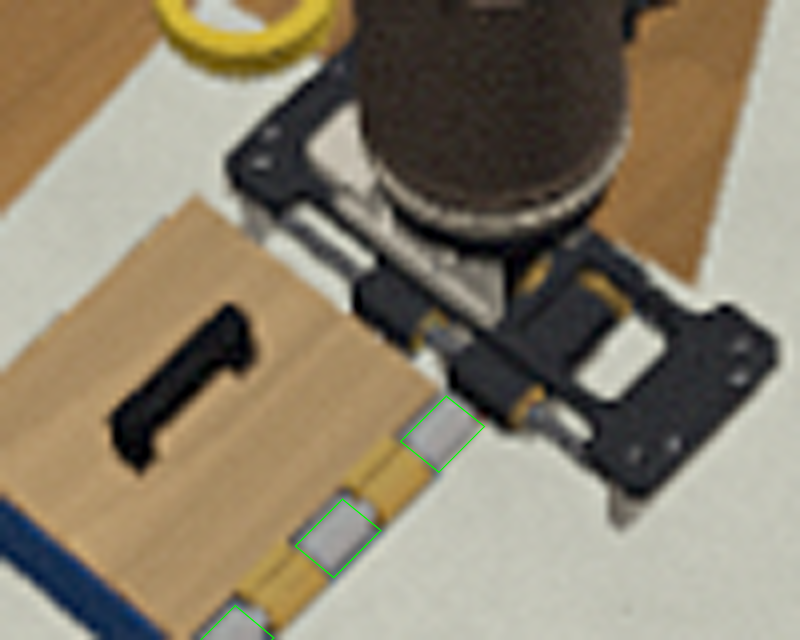

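Nearly home. I'll push the last few millimetres in small steps and watch the force.

```bash

python3 -m inch '[[0,0,0.003,0,0],[0,0,0,0,0]]' 30 >/dev/null; python3 ins.py;python3 -m inch '[[0,0,0.002,0,0],[0,0,0,0,0]]' 30 >/dev/null; python3 ins.py;python3 -m inch '[[0,0,0.002,0,0],[0,0,0,0,0]]' 30 >/dev/null; python3 ins.py
```

```text
t 37.1 tcp [ 0.5697 -0.0774  0.221 ] yaw_y 1.34 tilt [-0.0025  0.0074 -1.    ] F [ 0.5 -0.9 -1.1] op 0.128
origin->mouth along 2.0 lateral head 0.76 lateral tip 0.59 z head 0.0629 z tip 0.0637 yaw err 0.08
t 37.3 tcp [ 0.5698 -0.0791  0.221 ] yaw_y 1.37 tilt [-0.0025  0.0077 -1.    ] F [-0.2  0.1  0.1] op 0.127
origin->mouth along 0.4 lateral head 0.68 lateral tip 0.43 z head 0.0629 z tip 0.0636 yaw err 0.11
t 37.5 tcp [ 0.5699 -0.0808  0.221 ] yaw_y 1.41 tilt [-0.0025  0.0081 -1.    ] F [-0.  -0.2 -1.1] op 0.128
origin->mouth along -1.3 lateral head 0.62 lateral tip 0.3 z head 0.0629 z tip 0.0636 yaw err 0.15
```

```bash

for i in 1 2; do python3 -m inch '[[0,0,0.002,0,0],[0,0,0,0,0]]' 30 >/dev/null; python3 ins.py; done; python3 -c "
from h import *
snap('scene','scene13.png')
pb=(.5009,-.1612,0,.022);G=(0,255,0)
cv2.imwrite('pics/q13.png',overlay(cv2.imread('pics/scene13.png'),'scene',[(ebk,pb,G)],(235,295,225,270),13))"
```

```text
t 37.7 tcp [ 0.57   -0.0812  0.2209] yaw_y 1.5 tilt [-0.003   0.0102 -0.9999] F [ 0.2 -0.3 -0.1] op 0.126
origin->mouth along -1.4 lateral head 0.56 lateral tip 0.04 z head 0.0628 z tip 0.0632 yaw err 0.24
t 37.9 tcp [ 0.5701 -0.0817  0.2209] yaw_y 1.59 tilt [-0.0034  0.0123 -0.9999] F [-0.6  0.  -0.7] op 0.127
origin->mouth along -1.5 lateral head 0.49 lateral tip -0.22 z head 0.0628 z tip 0.063 yaw err 0.33
```

View pics/q13.png

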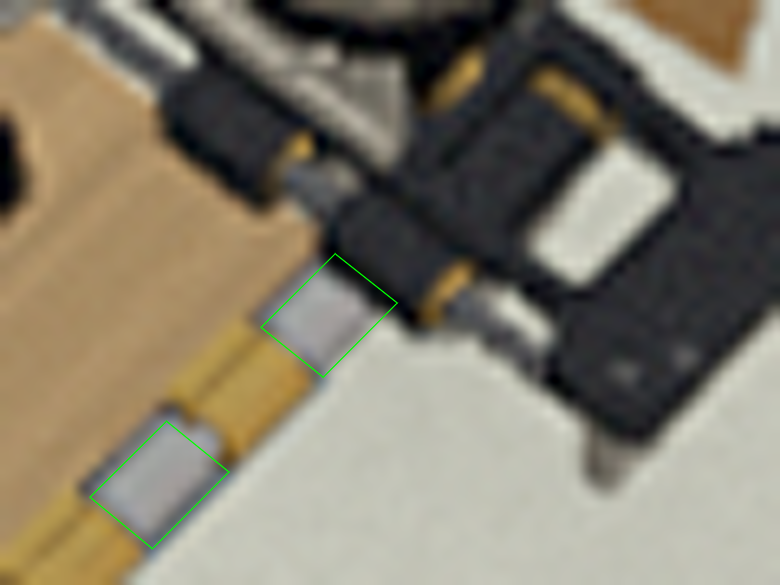

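```bash

python3 -m inch '[[0,0,0,0,0.1],[0,0,0,0,0.2],[0,0,0,0,0.3],[0,0,0,0,0.35],[0,0,0,0,0.35]]'; python3 -m inch '[[-0.01,0,0,0,0.35],[-0.02,0,0,0,0.35],[-0.04,0,0,0,0.35],[-0.05,0,0,0,0.35],[0,0,-0.04,0,0.35],[0,0,-0.05,0,0.35],[0,0,-0.05,0,0.35],[0,0,-0.05,0,0.35],[0,0,-0.05,0,0.35],[0,0,0,0,0.35]]'; python3 -c "
from h import *
st()
snap('scene','scene14.png');snap('top','top14.png')
pb=(.5009,-.1612,0,.022);G=(0,255,0)
pm=(.5705,-.0946,.065,np.radians(-88.74))
L=[overlay(cv2.imread('pics/%s14.png'%c),c,[(ep[:4],pm,G)],roi,6) for c,roi in (('top',(280,345,190,255)),('scene',(215,280,215,280)))]
cv2.imwrite('pics/q14.png',np.hstack(L))"
```

```text
t: 38.45
position: [0.5702, -0.0834, 0.2211]
orientation: [0.503, 0.495, 0.51, -0.491]
ft_force: [0.5, -0.5, 0.0]
opening: 0.347
t: 39.45
position: [0.5654, 0.1583, 0.3563]
orientation: [0.503, 0.5, 0.506, -0.492]
ft_force: [0.6, 0.5, 0.6]
opening: 0.351
t 39.45 tcp [0.5654 0.1583 0.3563] yaw_y 0.97 tilt [ 0.0053  0.0111 -0.9999] F [0.6 0.5 0.6] op 0.351
```

View pics/q14.png

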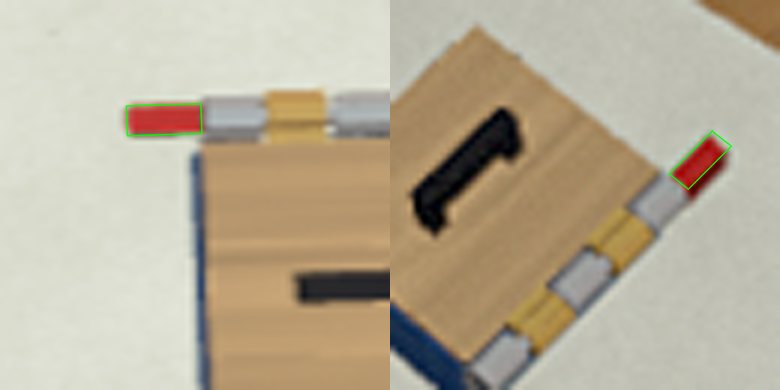

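View pics/scene14.png

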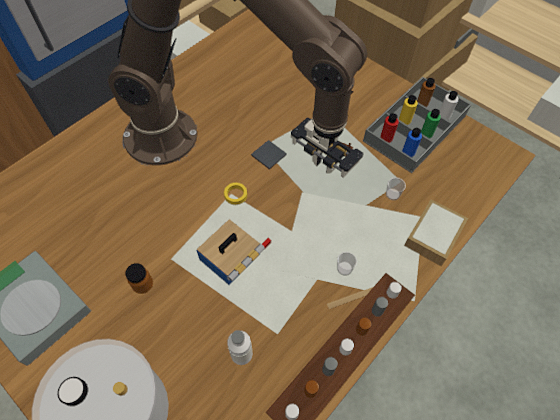

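```bash
python3 -m inch '[[0,0,0,0,0.35],[0,0,0,0,0.35]]'; python3 -c "
from h import *
for c in ('top','scene'):
    a=cv2.imread(f'pics/{c}4.png').astype(int); b=cv2.imread(f'pics/{c}14.png').astype(int)
    roi={'top':(slice(222,268),slice(308,372)),'scene':(slice(225,285),slice(200,245))}[c]
    print(c,np.abs(a-b)[roi].mean())
print(r.finish_job())"
```

```text
t: 39.75
position: [0.5665, 0.1484, 0.3569]
orientation: [0.502, 0.501, 0.501, -0.496]
ft_force: [0.4, -0.1, -0.2]
opening: 0.348
top 14.782382246376812
scene 3.700617283950617
the job is handed in; nothing more can be done
None
```

```bash
python3 -c "
from h import *
pb=(.5009,-.1612,0,.022);pl=(.5009,-.1612,.065,.022)
L=[overlay(cv2.imread('pics/%s14.png'%c),c,[(el,pl,(0,255,255)),(ebk,pb,(0,255,0))],roi,5) for c,roi in (('top',(305,385,195,275)),('scene',(192,272,202,282)))]
cv2.imwrite('pics/q15.png',np.hstack(L))"
```

```text
(no output)
```

View pics/q15.png

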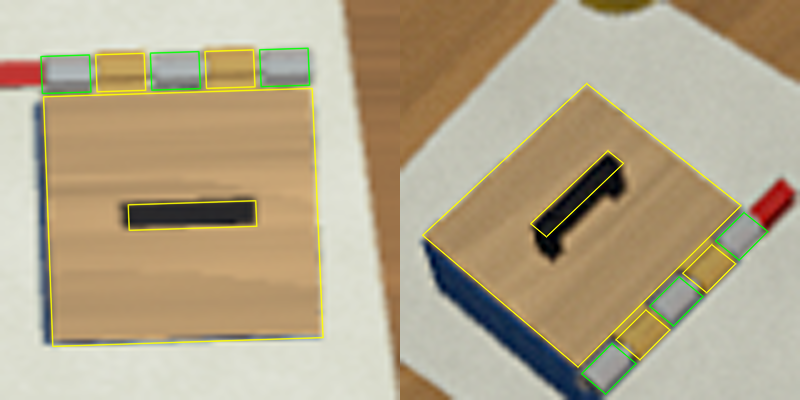

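I set the lid on the box with its brass knuckles between the steel ones and slid the pin in from the open end. I then released both, backed the arm away and handed the job in at about 40 s; no verdict was reported.

**Lid:** in both cameras' last pictures the lid outline and all five knuckles match the seated model to about a pixel (roughly 2.5 mm).

**Pin:** the red head shows no visible gap to the first knuckle in either camera. On the last pushes the arm stopped advancing, about 1.5 mm past my estimate of the mouth. The force reading stayed near zero, so the contact shows only in the stalled motion and the pictures.

**Bystanders:** by eye, the cups, bottle, jar, tape and dark tile are where they were in the last scene picture. I did not measure them, and the amber tile is under the lid and cannot be seen.

**Check that disagreed:** a before/after pixel comparison of the lid in the top view came out high (14.8, against 3.7 in the scene view). I saw that number only after handing in. The overlay I then made on the last picture before handing in shows the lid unmoved, so I put the difference down to lighting, which I did not confirm.

**Arm motion:** the tool slowly tilted during moves, up to about 0.036 rad. I reduced it with back-and-forth moves before picking up the pin. At the last reading before handing in, the arm had still crept about 10 mm, well clear of everything.

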